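Make up the mooring hardware tray

ROBOT

A 7-joint arm with a two-finger parallel gripper is mounted at the origin on the work surface. World frame = base frame: x ahead of the robot, y to its left, z up, the work surface at z = 0. Lengths are in mm, angles in rad, forces in N, time in s.
With the tool pointing down it reaches from about 400 to 875 mm from the base axis. Payload 4.4 kg.
Tool frame: the origin (TCP) lies midway between the tips of the shut fingers; the grasp point (between the pads) lies 19 mm behind it; z points along the fingers, y is the line along which they close (so a half turn about z gives the same grasp; the last joint's range is limited). The gripper opens to 85 mm and grips with 20 to 120 N. Pads are 22 mm wide; open, the fingers measure 114 mm over their backs; the gripper's body (76 mm by 85 mm) begins 54 mm behind the grasp point. The pads swing forward as they close: fully open they stand 13 mm farther back than shut.
Start: joints at [1.224, 0.628, 0.038, 1.517, -0.027, 0.996, -0.02], TCP at [180.158, -624.548, 231.313] pointing down, gripper open.
Joint ranges: [-3.06, 3.06], [-0.37, 2.12], [-1.25, 1.32], [0.18, 2.47], [-1.1, 4.24], [0.23, 1.98], [-2.94, 2.94]. Speed limits (rad/s): [2.57, 2.57, 3.14, 3.14, 3.14, 3.14, 3.14].

INTERFACE

Orientations are given as [roll, pitch, yaw] about the fixed x, y, z axes, in that order (R = Rz(yaw) Ry(pitch) Rx(roll)).
In Python, from cell import monitor, cams, ctrl gives the robot as it stands.
- The arm moves only by the tool drive_tool, never from a script. Its argument "motion" is a list of rows, each an object with "fingers": the opening, from 0 (shut) to 1 (fully open); "linear": the shift along the tool's x, y, z in m, a list of three; "twist": the turn about the tool's z in rad. In form: [{"fingers": fingers, "linear": [x, y, z], "twist": twist}, ...]. A call has 1 to 5 rows; each row shifts and turns the commanded pose from where the row before left it, along the tool's axes as they then stand; what a row does not reach is not made up. A row lasts 1/12 s, in which the tool goes at most 41.7 mm and 7.16 degrees, less where a joint would pass 70% of its speed; a pose out of reach is approached as far as the arm can. A call with a gripper value outside its range is refused whole. The fingers move at their own pace and stop on an object; the grip force is fixed at half the most. Time passes only in rows, so rows that do not move let the fingers close. It gives the time, the measured TCP pose, the force, the opening and the grip force at its end, in the units of the state.
- monitor.read_state(): the state, without advancing time (a new reading comes with each control period).
- cams.get_image(name): name is "scene" or "top" or "wrist"; returns a dict with "color" (420x560x3 uint8, blue, green, red), "K" (3x3 intrinsics, pixels), "R" (3x3) and "t" (3): a world point X has camera coordinates R X + t. Camera axes: x right, y down, z forward; pixel columns grow to the right and rows downward; lengths in mm; the calibration is good to about 2 mm. A picture is of the moment at which its call begins. There is no depth.
- ctrl.finish_job(): hands the job in; it is judged then, once.
The state is a dict: "clock": time; "qpos": joint angles; "qd": joint speeds; "tau": joint torques, N m; "eef_pos": TCP position; "tool_rot": TCP orientation; "force": force on the tool from outside, world axes, zero at the start; "torque": the same for the moment, N m; "width": finger opening in mm; "gripper_force": force on a finger pad.
Only numpy, scipy, OpenCV 4.12 (cv2) and the standard library are available. Lean on these libraries where they do the work, as an engineer would, in place of code of your own. Each camera call takes 0.05 s, during which the arm holds its last target. There are 200 camera calls.

TASK

Gather the mooring fittings from the rubber mat into the dishes of the red tray: the cleat upright along the middle of the oblong dish, the pad eye base-down in the middle of the square dish, and in the middle of the round dish first the washer, laid flat, and then the hex nut sitting flat and centred on the washer. The pull handle and the round collar look similar but do not belong to the kit: leave them where they are on the mat.

Things in the scene. Friction and masses are not known exactly. Their poses are not given: they have to be found in the camera images.
- cleat: horn cleat, bare steel, loose, 0.25 kg, wanted: base plate 64 x 28 x 6 mm (x by y by z), a central stem 34 x 13 mm, and on it a round bar along x, 14 mm thick, axis 34 mm above the underside, whose two horns overhang the base freely and rise slightly; 106 mm over the horn tips, 44 mm high. Can be pinched from above at its middle, across y (14 mm). Origin: centre of the underside; z up
- pad_eye: pad eye, bare steel, loose, 0.2 kg, wanted: flat base 62 x 40 x 6 mm (x by y) with one round-bar arch standing on it in the x-z plane; bar 10 mm thick, arch 46 mm wide, top 34 mm above the underside. Can be pinched from above across the arch, along y (10 mm). Origin: centre of the underside; z up
- washer: thick flat washer, bare steel, loose, 0.1 kg, wanted: outer diameter 50, hole 24, 10 mm thick, lying flat. Origin: centre of the underside; z up
- nut: hexagon nut, bare steel, loose, 0.14 kg, wanted: 42 mm across flats, 48 across corners, 24 mm hole, 22 mm high, lying flat. Origin: centre of the underside; z up; its x axis is square to a pair of flats (others every 60 degrees)
- pull_handle: pull handle, bare steel, loose, 0.2 kg, NOT wanted, stays on the mat: straight 14 mm bar along x at the height of the cleat's, but carried on two legs at its ends (86 mm apart, feet 22 x 28 mm), no overhanging horns; 108 mm long, 41 mm high. Origin: centre of the underside
- collar: plain round collar, bare steel, loose, 0.14 kg, NOT wanted, stays on the mat: as high and thick as the nut (42 mm outside, 24 mm hole, 22 mm high) but round, no flats. Origin: centre of the underside
- oblong_dish: open shallow oblong dark steel dish, fixed in the red tray: 128 x 84 mm outside (x by y), 14 mm high, walls and floor 3 mm. Origin: centre of the underside, x along its length; inner floor 3 mm above the origin. Place for the cleat, lengthwise
- square_dish: open shallow square dark steel dish, fixed in the red tray: 96 x 96 mm outside, 14 mm high, walls and floor 3 mm. Origin: centre of the underside; inner floor 3 mm above the origin. Place for the pad eye, either way round
- round_dish: open shallow round dark steel dish, fixed in the red tray: 122 mm outside diameter, 14 mm high, walls and floor 3 mm. Origin: centre of the underside; inner floor 3 mm above the origin. Place for the washer with the nut on top.
- tray: open red sheet-metal tray, fixed, 280 x 272 mm (x by y), 22 mm rim; origin: centre of the underside. Holds the three dishes and a closed green tin (76 mm wide, 30 mm high), one in each corner, in any arrangement. Tray and the 4 mm thick rubber mat lie left and right on the bench, either way round; a wrench and a padlock (under 30 mm high) also lie on the mat

How it is judged (in metres and radians):
On the way, in this order (a step that is already met when the one before it is completed fails the run):
1. the washer lies flat in the middle of the round dish (horizontal distance between washer and round_dish below 0.015 m and z of washer in the frame of round_dish between 0.001 and 0.006 m and angle between washer's own z axis and vertical below 0.12 rad), for 0.2 s.
2. the nut then sits flat and centred on the washer (all of step 1 and horizontal distance between nut and washer below 0.01 m and z of nut in the frame of washer between 0.0075 and 0.0125 m and angle between nut's own z axis and vertical below 0.12 rad), for 0.2 s.
At the end, for the whole second after the job is handed in: Cleat upright and lengthwise (20 deg) in the oblong dish, pad eye base-down in the square dish, washer flat in the round dish, each on the floor within 15 mm of centre; nut flat on the washer within 10 mm; pull handle and collar not moved over 30 mm; all at rest (all of step 2 and horizontal distance between cleat and oblong_dish below 0.015 m and angle between the x axis of cleat and the x axis of oblong_dish, either way round below 0.35 rad and z of cleat in the frame of oblong_dish between 0.001 and 0.006 m and angle between each of cleat, pad_eye's own z axis and vertical below 0.12 rad and horizontal distance between pad_eye and square_dish below 0.015 m and z of pad_eye in the frame of square_dish between 0.001 and 0.006 m and distance of each of pull_handle, collar from where it was at the start of the episode below 0.03 m and linear speed of each of washer, nut, cleat, pad_eye below 0.02 m/s); the robot touches nothing.
It fails at once if the pull handle (does not belong) was put in the tray or disturbed by more than 30 mm (distance of pull_handle from where it was at the start of the episode above 0.03 m).
It fails at once if the round collar (does not belong) was put in the tray or disturbed by more than 30 mm (distance of collar from where it was at the start of the episode above 0.03 m).
It also fails if it takes over 96 s, if anything falls off the work surface, if the arm or the gripper's body presses on something with over 40 N, if the wrist force passes 120 N, or if a joint passes its speed limit or range.

## Working session

There is one attempt and no reset: what is moved stays moved. The work goes in short steps, Python scripts to look and compute and a tool call to move; the robot and the scene stay as the last step left them, time stands still between calls to the robot, and variables do not carry over. Pictures are saved under pics/ and viewed, at most 14 in all, crops included, and the job is handed in when it is done.

Besides the shell and the picture viewer there is one more tool, called after ">>>" in YAML: its name, and indented under it one key for each argument. drive_tool: Moves the arm, as the interface text tells. Its arguments: {"type":"object","properties":{"motion":{"type":"array"}},"required":["motion"]}

```bash
mkdir -p pics; ls
cat > h.py <<'E'
import cv2,numpy as np
from cell import monitor,cams,ctrl
def grab(n,f):
    d=cams.get_image(n); cv2.imwrite('pics/'+f+'.png',d['color']); np.savez('pics/'+f+'.npz',**{k:d[k] for k in('color','K','R','t')}); return d
def load(f): return dict(np.load('pics/'+f+'.npz'))
def ray(d,uv):
    uv=np.atleast_2d(uv).astype(float); v=np.c_[uv,np.ones(len(uv))]@np.linalg.inv(d['K']).T@d['R']
    return -d['R'].T@np.ravel(d['t']), v
def on(d,uv,z):
    c,v=ray(d,uv); return c+v*((z-c[2])/v[:,2])[:,None]
def tri(d1,p1,d2,p2):
    A=np.zeros((3,3));b=np.zeros(3)
    for d,p in((d1,p1),(d2,p2)):
        c,v=ray(d,p);v=v[0]/np.linalg.norm(v[0]);P=np.eye(3)-np.outer(v,v);A+=P;b+=P@c
    return np.linalg.solve(A,b)
def proj(d,X):
    x=np.atleast_2d(X)@d['R'].T+np.ravel(d['t']); x=x@d['K'].T; return x[:,:2]/x[:,2:]
E
python3 - <<'E'
from h import *
for n in('top','scene','wrist'):
    d=grab(n,n+'0'); print(n,d['K'][0],-d['R'].T@np.ravel(d['t']),d['R'][2])
print(monitor.read_state())
a=load('top0')['color'];
E
```

```text
pics
top [402.10187191   0.         281.95616484] [358.6685161   -3.69051652 903.74470715] [ 0.19756782  0.01329855 -0.98019901]
scene [523.85364113   0.         277.7322106 ] [1102.43041159  312.54719013  781.82987094] [-0.58060664 -0.31973512 -0.74877593]
wrist [354.23685582   0.         279.78062741] [ 245.83224426 -604.72944713  372.35962096] [-0.26168785 -0.07302273 -0.96238617]
{'clock': 0.15, 'qpos': array([ 1.22422472,  0.62915612,  0.03843521,  1.51814809, -0.02703379,
        0.99631634, -0.019988  ]), 'qd': array([ 0.00062684, -0.0025723 ,  0.00115883, -0.00336366, -0.00073205,
       -0.00145667,  0.00166203]), 'tau': array([ 1.90104140e-03, -5.63799727e+01,  1.22706492e+00, -1.93652970e+01,
        1.08947034e-02,  7.35022710e-03,  3.69169697e-06]), 'eef_pos': array([ 180.02542138, -624.0632651 ,  230.58241515]), 'tool_rot': array([-3.14008151e+00, -2.69188645e-05,  2.80775649e-01]), 'force': array([ 0.52825923,  0.15403991, -0.22360356]), 'torque': array([-0.02065229, -0.02462704, -0.03770866]), 'gripper_force': 0.0, 'width': 85.4307942873188}
```

View pics/top0.png

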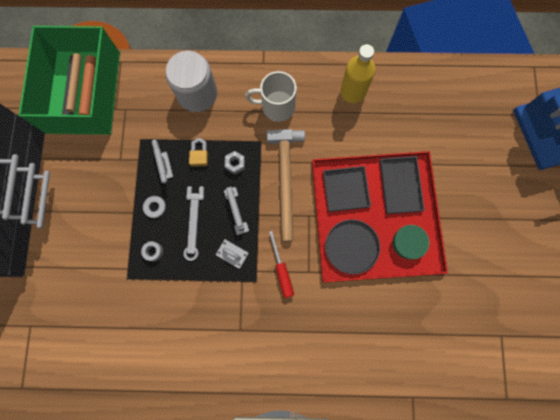

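View pics/scene0.png

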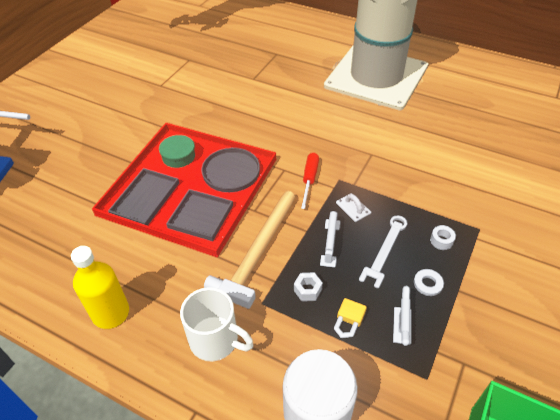

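The top view shows the mat on the left with washer ~(153,207), collar ~(152,252), nut ~(235,163), pad eye ~(233,254) and two bar pieces at (162,161) and (235,210). The tray is on the right: round dish (351,248), square (346,190), oblong (401,186). I need a zoom to tell cleat from handle.

Run:
```python
from h import *
a=load('top0')['color'][130:285,125:270]; b=load('scene0')['color'][180:370,270:480]
a=cv2.resize(a,None,fx=3.8,fy=3.8,interpolation=cv2.INTER_CUBIC)[:,:400*2]; b=cv2.resize(b,None,fx=3.1,fy=3.1,interpolation=cv2.INTER_CUBIC)
cv2.imwrite('pics/ca.png',a);cv2.imwrite('pics/cb.png',b)
```

```text
(no output)
```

View pics/ca.png

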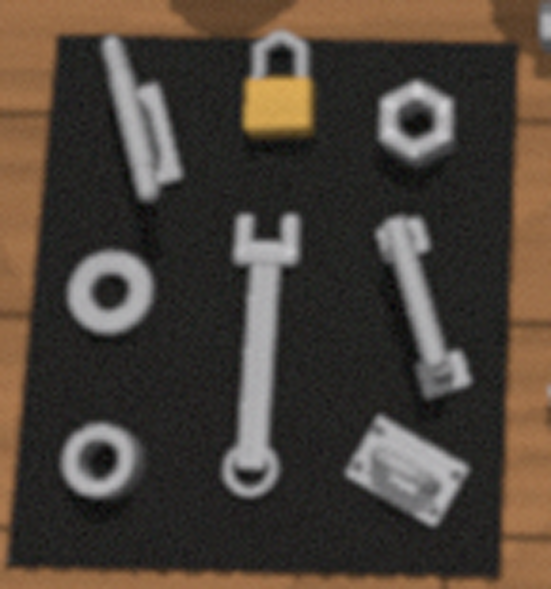

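View pics/cb.png

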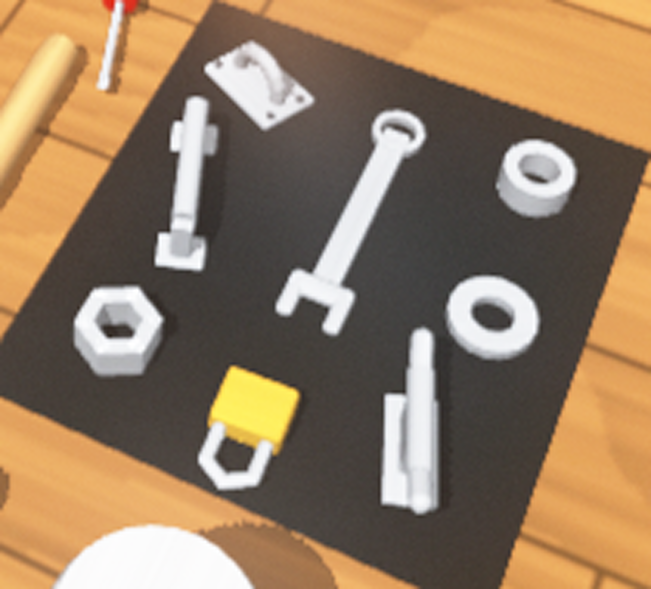

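Now it is clear: the cleat is at top (162,161), with its bar overhanging a central plate. The handle is at (235,210), with two feet. The nut is at (235,163), washer (153,207), collar (152,252) and pad eye (233,254). Next I'll measure blobs in both views.

```bash
cat >> h.py <<'E'
def blobs(d,kind,amin=60):
    im=d['color'];h=cv2.cvtColor(im,cv2.COLOR_BGR2HSV)
    if kind=='steel': m=((h[...,1]<60)&(h[...,2]>95))
    if kind=='dark': m=((h[...,1]<110)&(h[...,2]<110))
    if kind=='red': m=((h[...,0]<8)|(h[...,0]>172))&(h[...,1]>170)
    m=m.astype(np.uint8)*255
    cs,_=cv2.findContours(m,cv2.RETR_CCOMP if kind!='red' else cv2.RETR_EXTERNAL,cv2.CHAIN_APPROX_NONE); out=[]
    for c in cs:
        a=cv2.contourArea(c)
        if a<amin: continue
        M=cv2.moments(c);out.append((a,np.array([M['m10']/M['m00'],M['m01']/M['m00']]),cv2.minAreaRect(c),c))
    return out
E
python3 - <<'E'
from h import *
for n in('top0','scene0'):
    d=load(n)
    for k,am in(('steel',25),('dark',600),('red',4000)):
        for a,c,r,_ in blobs(d,k,am): print(n,k,int(a),c.round(1),np.round(r[1],1),round(r[2],1), on(d,c,14)[0].round(0))
E
```

```text
top0 steel 326 [275.4 416. ] [ 8. 93.] 90.0 [110.  14.  14.]
top0 steel 279 [150.5 250.6] [18.3 19.7] 26.6 [444. 298.  14.]
top0 steel 89 [150.7 250.3] [ 9.9 10.6] 45.0 [444. 298.  14.]
top0 steel 479 [231.7 253.3] [28.  18.6] 29.7 [441. 118.  14.]
top0 steel 74 [274.5 246.6] [32.6  3.3] 74.1 [458.  23.  14.]
top0 steel 355 [153.6 206.3] [21. 21.] 90.0 [545. 300.  14.]
top0 steel 83 [153.7 206.1] [ 9.9 10.6] 45.0 [545. 300.  14.]
top0 steel 364 [235.5 209.6] [48.  12.4] 72.9 [540. 113.  14.]
top0 steel 643 [192.7 223. ] [17.1 74.5] 2.1 [508. 209.  14.]
top0 steel 38 [190.4 254.9] [6. 9.] 90.0 [436. 209.  14.]
top0 steel 1660 [ 22.  191.8] [50.5 70.2] 7.6 [573. 606.  14.]
top0 steel 624 [ 17.7 193.2] [14.4 49.2] 8.5 [570. 615.  14.]
top0 steel 286 [233.9 161.1] [20. 18.] 90.0 [655. 122.  14.]
top0 steel 79 [234.  161.1] [9.9 9.9] 45.0 [655. 122.  14.]
top0 steel 380 [162.  162.4] [44.1 12.4] 76.0 [649. 289.  14.]
top0 steel 76 [198.  143.3] [12. 14.] 90.0 [697. 208.  14.]
top0 steel 348 [284.8 134.7] [11. 38.] 90.0 [721.   5.  14.]
top0 steel 1421 [273.7  93.5] [44.3 46.3] 40.8 [826. 
[... 3037 characters left out ...]
steel 130 [ 14.  114.8] [29.6  5.5] 6.3 [ 536. -698.   14.]
scene0 steel 4398 [377.2  73.3] [92.7 71. ] 17.3 [ 5.  2. 14.]
scene0 steel 2123 [385.2  19.2] [41. 61.] 90.0 [-253.  -70.   14.]
scene0 dark 23647 [377.6 279.1] [181.6 157.7] 24.0 [581. 219.  14.]
scene0 dark 945 [349.1 317.6] [28. 41.] 21.8 [673. 204.  14.]
scene0 dark 896 [402.6 319.2] [19. 62.] 0.0 [636. 282.  14.]
scene0 dark 710 [307.5 286. ] [30. 30.] 0.0 [649. 117.  14.]
scene0 dark 691 [428.3 282. ] [31. 28.] 0.0 [547. 298.  14.]
scene0 dark 1060 [383.9 251.1] [24.3 78.3] 24.0 [519. 208.  14.]
scene0 dark 675 [330.  240.2] [18.1 57.8] 7.1 [540. 111.  14.]
scene0 red 14289 [187.1 187.8] [157.5 118.3] 18.9 [ 548. -201.   14.]
```

Heights and positions agree across both views: washer top ≈14 mm, dishes consistent. First I'll turn the tool square to the world, then move over the mat.

>>> drive_tool:
  motion:
    - {"fingers": 1, "linear": [0, 0, 0], "twist": 0.0936}
    - {"fingers": 1, "linear": [0, 0, 0], "twist": 0.0936}
    - {"fingers": 1, "linear": [0, 0, 0], "twist": 0.0936}
    - {"fingers": 1, "linear": [0.025, -0.03, 0], "twist": 0}
    - {"fingers": 1, "linear": [0.025, -0.03, 0], "twist": 0}

```text
clock: 0.57
eef_pos: [228.2, -565.2, 230.7]
tool_rot: [3.141, 0.002, -0.006]
force: [1.7, 0.8, 0.4]
width: 85.2
gripper_force: 0.0
```

>>> drive_tool:
  motion:
    - {"fingers": 1, "linear": [0.025, -0.03, 0], "twist": 0}
    - {"fingers": 1, "linear": [0.025, -0.03, 0], "twist": 0}
    - {"fingers": 1, "linear": [0.025, -0.03, 0], "twist": 0}
    - {"fingers": 1, "linear": [0.025, -0.03, 0], "twist": 0}
    - {"fingers": 1, "linear": [0.025, -0.03, 0], "twist": 0}

```text
clock: 0.98
eef_pos: [356.0, -412.8, 231.2]
tool_rot: [-3.141, 0.0, -0.0]
force: [0.7, -1.3, 0.1]
width: 85.3
gripper_force: 0.0
```

>>> drive_tool:
  motion:
    - {"fingers": 1, "linear": [0.025, -0.03, 0], "twist": 0}
    - {"fingers": 1, "linear": [0.025, -0.03, 0], "twist": 0}
    - {"fingers": 1, "linear": [0.025, -0.03, 0], "twist": 0}
    - {"fingers": 1, "linear": [0.025, -0.03, 0], "twist": 0}
    - {"fingers": 1, "linear": [0.025, -0.03, 0], "twist": 0}

```text
clock: 1.4
eef_pos: [481.0, -262.8, 231.3]
tool_rot: [-3.141, 0.0, 0.0]
force: [1.0, -0.4, -0.1]
width: 85.7
gripper_force: 0.0
```

>>> drive_tool:
  motion:
    - {"fingers": 1, "linear": [0.02, -0.03, 0], "twist": 0}
    - {"fingers": 1, "linear": [0.02, -0.03, 0], "twist": 0}
    - {"fingers": 1, "linear": [0, 0, 0], "twist": 0}

```text
clock: 1.65
eef_pos: [525.1, -195.3, 230.9]
tool_rot: [-3.136, -0.003, 0.012]
force: [0.6, 0.1, -0.2]
width: 85.4
gripper_force: 0.0
```

```bash
python3 -c "
from h import *
grab('wrist','w1'); print(monitor.read_state()['eef_pos'])"
```

```text
[ 522.70853974 -199.37387028  230.92335222]
```

>>> drive_tool:
  motion:
    - {"fingers": 1, "linear": [0, -0.04, 0], "twist": 0}
    - {"fingers": 1, "linear": [0, -0.04, 0], "twist": 0}
    - {"fingers": 1, "linear": [0, -0.04, 0], "twist": 0}
    - {"fingers": 1, "linear": [0, -0.04, 0], "twist": 0}
    - {"fingers": 1, "linear": [0, -0.04, 0], "twist": 0}

```text
clock: 2.12
eef_pos: [519.5, -4.3, 231.3]
tool_rot: [3.141, 0.0, -0.002]
force: [0.3, 0.6, 0.3]
width: 85.5
gripper_force: 0.0
```

>>> drive_tool:
  motion:
    - {"fingers": 1, "linear": [0, -0.04, 0], "twist": 0}
    - {"fingers": 1, "linear": [0, -0.04, 0], "twist": 0}
    - {"fingers": 1, "linear": [0, -0.04, 0], "twist": 0}
    - {"fingers": 1, "linear": [0, -0.04, 0], "twist": 0}
    - {"fingers": 1, "linear": [0, 0, 0], "twist": 0}

```text
clock: 2.53
eef_pos: [519.2, 165.1, 231.2]
tool_rot: [-3.136, -0.0, 0.011]
force: [0.2, 1.4, -0.1]
width: 85.5
gripper_force: 0.0
```

```bash
python3 -c "
from h import *
grab('wrist','w2'); print(monitor.read_state()['eef_pos'])"
```

```text
[519.49020623 160.03854205 231.03547795]
```

>>> drive_tool:
  motion:
    - {"fingers": 0.75, "linear": [0, -0.04, 0.02], "twist": 0}
    - {"fingers": 0.75, "linear": [0, -0.04, 0.02], "twist": 0}
    - {"fingers": 0.75, "linear": [0, -0.04, 0.02], "twist": 0}
    - {"fingers": 0.75, "linear": [0, 0, 0], "twist": 0}

```text
clock: 2.92
eef_pos: [517.3, 273.8, 171.8]
tool_rot: [-3.139, 0.005, 0.007]
force: [-0.1, 0.7, -0.3]
width: 64.1
gripper_force: 0.0
```

```bash
python3 -c "
from h import *
grab('wrist','w3'); print(monitor.read_state())
a=np.vstack([load('w1')['color'],load('w2')['color']]);b=load('w3')['color'];
cv2.imwrite('pics/m.png',cv2.resize(np.vstack([load('w1')['color'],load('w2')['color']]),(400,600)))"
```

```text
{'clock': 2.9667, 'qpos': array([-0.56803873,  0.60571517,  0.06478803,  1.7644102 , -0.05478632,
        0.77693685, -2.0415349 ]), 'qd': array([ 0.05436658, -0.04668264,  0.07191362,  0.01953528,  0.0316151 ,
        0.02159448,  0.01623821]), 'tau': array([ -1.93447642, -50.46799421,   0.33924504, -16.64911151,
        -0.2545406 ,  -0.25088701,  -0.17694175]), 'eef_pos': array([518.34784965, 269.49426499, 173.03743687]), 'tool_rot': array([3.14110675, 0.00400604, 0.00478713]), 'force': array([-0.15946753, -1.89475272,  0.4838851 ]), 'torque': array([-0.04358993,  0.00559434, -0.01419357]), 'gripper_force': 0.0, 'width': 63.880067420036355}
```

View pics/w2.png

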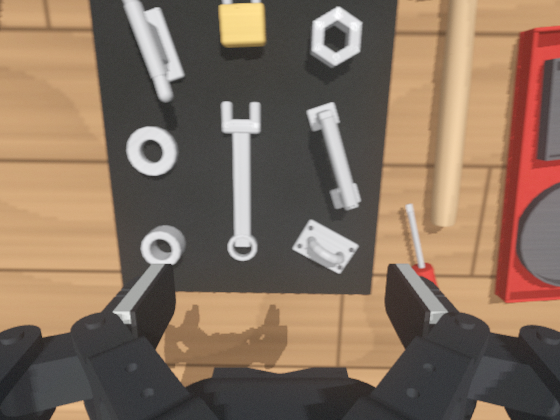

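View pics/w1.png

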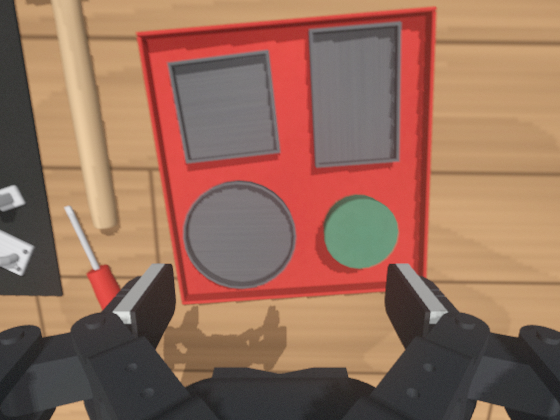

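w1: round dish (240,235), square (225,107), oblong (355,95), tray tilted by about 4°. w2: washer (152,151), collar (163,246), nut (336,37), pad eye (325,246), cleat bar from (135,5) to (165,95), handle (333,155). Now I'll compute positions.

Run:
```python
from h import *
W={n:load(n) for n in('top0','scene0','w1','w2','w3')}
for n in('w2','w3'):
    for a,c,r,_ in blobs(W[n],'steel',60):
        if c[1]<300: print(n,int(a),c.round(1),np.round(r[1],1),round(r[2],1), on(W[n],c,14)[0].round(1))
for a,c,r,k in blobs(W['w1'],'dark',500)+blobs(W['w1'],'steel',500): 
    if c[1]<300 : print('w1',int(a),c.round(1),np.round(r[1],1),round(r[2],1),on(W['w1'],c,14)[0].round(1))
```

```text
w2 837 [423.7 293.1] [71.1 22.1] 60.4 [387.3   3.4  14. ]
w2 2245 [152.5 263.4] [ 41.4 107.7] 36.6 [419.8 306.8  14. ]
w2 146 [163.  245.3] [19.1  9.9] 45.0 [441.5 293.4  14. ]
w2 2009 [324.9 246.2] [59.1 36.8] 28.3 [442.7 117.2  14. ]
w2 374 [414.9 234.6] [65.   7.6] 77.6 [457.2  21.3  14. ]
w2 2753 [543.  239.5] [98. 39.] 90.0 [ 453.4 -116.8   14. ]
w2 2004 [151.5 150.3] [49. 51.] 90.0 [544.3 296.9  14. ]
w2 350 [151.7 150.3] [22.6 19.1] 45.0 [544.3 296.6  14. ]
w2 2282 [335.4 155.1] [109.   30.9] 73.4 [541.5 111.   14. ]
w2 3378 [241.2 178. ] [160.  40.] 90.0 [516.9 206.7  14. ]
w2 107 [242.4 249.5] [18.  8.] -0.0 [437.6 207.   14. ]
w2 933 [553.8 117.1] [100.  14.] 90.0 [ 580.9 -100.4   14. ]
w2 2322 [335.8  36.4] [51.6 60.2] 59.0 [651.2 116.5  14. ]
w2 456 [334.8  38.1] [22. 27.] 0.0 [649.7 117.3  14. ]
w2 2980 [154.9  46.1] [110.8  34.8] 68.9 [641.3 285.1  14. ]
w3 707 [384.2 281.9] [61.  20.3] 66.9 [428.1 176.6  14. ]
w3 712 [175.5 282.2] [20.3 60.6] 22.5 [426.2 372.   14. ]
w3 1905 [259.5 269.4] [50. 48.] 90.0 [440.  293.1  14. ]
w3 229 [259.8 268.4] [19.1 16.3] 45.0 [441.  2
[... 638 characters left out ...]
.1 [ 461.6 -150.6   14. ]
w1 1424 [216.2  78. ] [97.4 97. ] 83.0 [ 620.2 -131.7   14. ]
w1 1736 [373.5  62.1] [133.3  86.4] 85.2 [ 635.9 -280.7   14. ]
w1 9515 [ 22.9 170.1] [295.  62.] 90.0 [528.9  70.4  14. ]
w1 830 [423.7 293.1] [71.1 22.1] 60.4 [ 394.3 -357.    14. ]
w1 853 [136. 293.] [22.3 71.1] 38.7 [389.8 -32.3  14. ]
w1 1005 [ 14.1 253. ] [39.4 33.5] 25.6 [436.9  97.   14. ]
w1 9174 [239.2 234.3] [106. 110.] 90.0 [ 461.8 -150.5   14. ]
w1 9702 [225.1 106.2] [102.3 100.4] 83.3 [ 594.4 -139.4   14. ]
w1 1355 [209.5  75.5] [96.9 97.1] 79.2 [ 622.4 -125.3   14. ]
w1 11869 [355.5  93.3] [140.4  91.8] 87.2 [ 607.7 -265.7   14. ]
w1 1712 [372.7  59.7] [ 86. 134.] 0.0 [ 638.  -279.8   14. ]
```

View pics/w3.png

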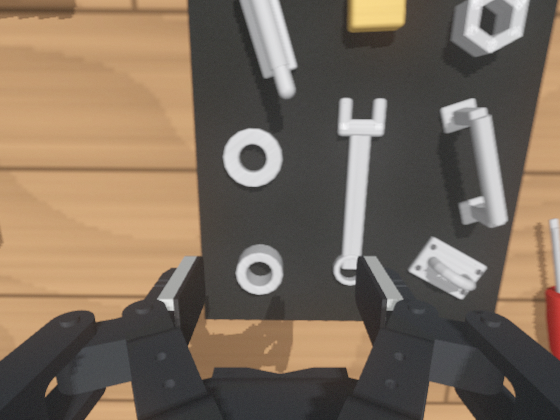

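Washer centre is about (544, 298), and it agrees in three views. Descend above it with the fingers pre-narrowed.

>>> drive_tool:
  motion:
    - {"fingers": 0.75, "linear": [0.0065, -0.007, 0.033], "twist": 0}
    - {"fingers": 0.75, "linear": [0.0065, -0.007, 0.033], "twist": 0}
    - {"fingers": 0.75, "linear": [0.0065, -0.007, 0.033], "twist": 0}
    - {"fingers": 0.75, "linear": [0.0065, -0.007, 0.033], "twist": 0}
    - {"fingers": 0.75, "linear": [0, 0, 0], "twist": 0}

```text
clock: 3.38
eef_pos: [544.1, 291.0, 36.9]
tool_rot: [3.135, 0.008, -0.002]
force: [-0.9, -0.3, -0.8]
width: 64.1
gripper_force: 0.0
```

Run:
```python
from h import *
d=grab('wrist','w4'); print(monitor.read_state()['eef_pos'],monitor.read_state()['width'])
for a,c,r,_ in blobs(d,'steel',60): print(int(a),c.round(1),np.round(r[1],1),round(r[2],1), on(d,c,14)[0].round(1))
p={n:None for n in('w2','w3','w4')}
w2,w3=load('w2'),load('w3')
print('washer tri',tri(w2,[151.5,150.3],w3,[252.5,157]))
print('nut tri',tri(w2,[334.8,38.1],load('top0'),[234,161.1]),tri(load('scene0'),[307.4,286.2],load('top0'),[234,161.1]))
```

```text
[544.92250094 291.1996721   40.12220282] 64.03461203464899
609 [434.6 403.5] [22.7 38.9] 7.6 [447.2 202.2  14. ]
703 [384.2 281.9] [60.6 20.3] 67.5 [525.4 237.7  14. ]
711 [175.5 282. ] [20.3 60.6] 22.5 [526.1 345.   14. ]
7354 [264.3 247. ] [96. 98.] 90.0 [545.2 299.1  14. ]
1309 [264.4 246.6] [41.7 41. ] 45.0 [545.4 299.1  14. ]
7221 [445. 220.] [ 81.8 173. ] 6.7 [558.9 210.5  14. ]
9009 [302.2  70.1] [184.   66.2] 72.6 [627.8 281.4  14. ]
washer tri [543.63678392 298.3886863    9.85383288]
nut tri [647.1101178  119.47099625  34.01757162] [652.80565349 119.72380002  21.09889916]
```

View pics/w4.png

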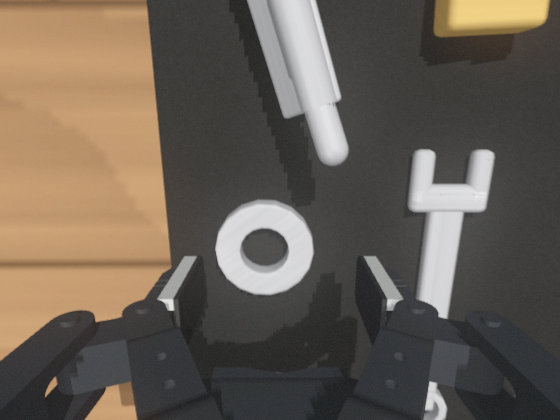

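w4: washer centred at (264,247), so 8 mm left of the gripper mid-line. Shift y by +8, go down and close.

>>> drive_tool:
  motion:
    - {"fingers": 0.75, "linear": [0, -0.008, 0.01], "twist": 0}
    - {"fingers": 0.75, "linear": [0, 0, 0.015], "twist": 0}
    - {"fingers": 0.75, "linear": [0, 0, 0.008], "twist": 0}
    - {"fingers": 0.75, "linear": [0, 0, 0], "twist": 0}

```text
clock: 3.77
eef_pos: [546.2, 302.5, 10.7]
tool_rot: [3.141, 0.0, -0.001]
force: [-0.2, -0.4, 0.3]
width: 63.9
gripper_force: 0.0
```

>>> drive_tool:
  motion:
    - {"fingers": 0.5, "linear": [0, 0, 0], "twist": 0}
    - {"fingers": 0.4, "linear": [0, 0, 0], "twist": 0}
    - {"fingers": 0, "linear": [0, 0, 0], "twist": 0}
    - {"fingers": 0, "linear": [0, 0, 0], "twist": 0}
    - {"fingers": 0, "linear": [0, 0, 0], "twist": 0}

```text
clock: 4.18
eef_pos: [549.3, 305.6, 14.2]
tool_rot: [-3.137, -0.007, -0.0]
force: [-1.2, 3.2, 6.3]
width: 3.0
gripper_force: 3.1
```

Missed: the fingers shut to 3 mm above the washer. Open, rise and look.

>>> drive_tool:
  motion:
    - {"fingers": 0.75, "linear": [0, 0, -0.01], "twist": 0}
    - {"fingers": 0.75, "linear": [0, 0, -0.015], "twist": 0}
    - {"fingers": 0.75, "linear": [0, 0, 0], "twist": 0}
    - {"fingers": 0.75, "linear": [0, 0, 0], "twist": 0}
    - {"fingers": 0.75, "linear": [0, 0, 0], "twist": 0}

```text
clock: 4.6
eef_pos: [546.2, 303.0, 35.7]
tool_rot: [3.142, -0.0, -0.0]
force: [-0.6, -0.3, -0.1]
width: 62.9
gripper_force: 0.0
```

Run:
```python
from h import *
d=grab('wrist','w5'); s=monitor.read_state(); print(s['eef_pos'],s['width'],s['force'])
for a,c,r,_ in blobs(d,'steel',60): print(int(a),c.round(1),np.round(r[1],1),round(r[2],1), on(d,c,14)[0].round(1))
```

```text
[545.86734254 302.94863114  35.22068734] 63.91112290167059 [ 0.03069003  0.22645761 -0.58792983]
1254 [441.6 402.1] [38. 50.] 90.0 [453.2 211.8  14. ]
788 [381.  281.5] [61.  20.9] 67.1 [528.9 252.   14. ]
790 [178.4 282.2] [22.3 60.9] 21.4 [528.6 355.4  14. ]
7265 [286.2 251.1] [94. 98.] 90.0 [545.6 300.4  14. ]
1329 [286.2 250.8] [41.  41.7] 45.0 [545.8 300.4  14. ]
7394 [468.2 226.9] [ 81.5 173.3] 9.5 [558.3 211.8  14. ]
9425 [329.7  72.8] [189.   66.6] 74.1 [628.8 281.9  14. ]
```

View pics/w5.png

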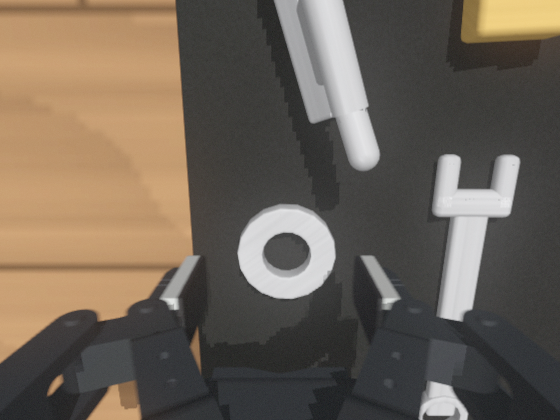

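The washer hasn't moved, at (545.7, 300.4). Its top is confirmed at 14 mm by the touch. The tips retract when open, so I need TCP z≈1.

>>> drive_tool:
  motion:
    - {"fingers": 0.75, "linear": [0, 0.0025, 0.012], "twist": 0}
    - {"fingers": 0.75, "linear": [0, 0, 0.012], "twist": 0}
    - {"fingers": 0.75, "linear": [0, 0, 0.01], "twist": 0}
    - {"fingers": 0.75, "linear": [0, 0, 0], "twist": 0}
    - {"fingers": 0.75, "linear": [0, 0, 0], "twist": 0}

```text
clock: 5.07
eef_pos: [545.3, 300.2, -0.5]
tool_rot: [3.14, 0.002, -0.0]
force: [0.3, 1.2, -0.1]
width: 64.0
gripper_force: 0.0
```

>>> drive_tool:
  motion:
    - {"fingers": 0.5, "linear": [0, 0, 0], "twist": 0}
    - {"fingers": 0.4, "linear": [0, 0, 0], "twist": 0}
    - {"fingers": 0, "linear": [0, 0, 0], "twist": 0}
    - {"fingers": 0, "linear": [0, 0, 0], "twist": 0}
    - {"fingers": 0, "linear": [0, 0, 0], "twist": 0}

```text
clock: 5.48
eef_pos: [546.4, 301.1, 1.8]
tool_rot: [-3.141, -0.001, 0.0]
force: [-0.8, 0.1, 4.9]
width: 46.6
gripper_force: 64.8
```

>>> drive_tool:
  motion:
    - {"fingers": 0, "linear": [0, 0, -0.02], "twist": 0}
    - {"fingers": 0, "linear": [0, 0, -0.03], "twist": 0}
    - {"fingers": 0, "linear": [0, 0, -0.04], "twist": 0}
    - {"fingers": 0, "linear": [0, 0, -0.04], "twist": 0}
    - {"fingers": 0, "linear": [0, 0, 0], "twist": 0}

```text
clock: 5.9
eef_pos: [550.6, 302.8, 138.6]
tool_rot: [-3.135, -0.011, -0.0]
force: [1.4, 0.6, -1.1]
width: 46.7
gripper_force: 62.2
```

Run:
```python
from h import *
d=grab('wrist','w6'); s=monitor.read_state(); print(s['eef_pos'],s['width'],s['force'])
```

```text
[548.92510081 302.03952947 135.41482766] 46.644500681022286 [ 0.70068648 -0.96246107 -2.43320862]
```

View pics/w6.png

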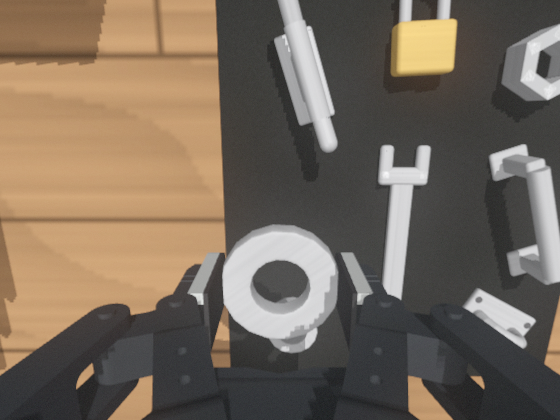

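Washer is held flat and centred, at (280,283). Carry it to the round dish at (461.5, −149.5).

>>> drive_tool:
  motion:
    - {"fingers": 0, "linear": [-0.007, 0.037, 0], "twist": 0}
    - {"fingers": 0, "linear": [-0.007, 0.037, 0], "twist": 0}
    - {"fingers": 0, "linear": [-0.007, 0.037, 0], "twist": 0}
    - {"fingers": 0, "linear": [-0.007, 0.037, 0], "twist": 0}
    - {"fingers": 0, "linear": [-0.007, 0.037, 0], "twist": 0}

```text
clock: 6.37
eef_pos: [509.2, 113.8, 129.9]
tool_rot: [3.141, 0.003, 0.001]
force: [-0.2, -0.6, -1.2]
width: 46.5
gripper_force: 62.2
```

>>> drive_tool:
  motion:
    - {"fingers": 0, "linear": [-0.007, 0.037, 0], "twist": 0}
    - {"fingers": 0, "linear": [-0.007, 0.037, 0], "twist": 0}
    - {"fingers": 0, "linear": [-0.007, 0.037, 0], "twist": 0}
    - {"fingers": 0, "linear": [-0.007, 0.037, 0], "twist": 0}
    - {"fingers": 0, "linear": [-0.007, 0.037, 0], "twist": 0}

```text
clock: 6.78
eef_pos: [474.2, -70.8, 130.0]
tool_rot: [-3.141, 0.003, 0.0]
force: [0.8, 0.3, -1.4]
width: 46.9
gripper_force: 62.2
```

>>> drive_tool:
  motion:
    - {"fingers": 0, "linear": [-0.008, 0.037, 0], "twist": 0}
    - {"fingers": 0, "linear": [-0.007, 0.037, 0], "twist": 0}
    - {"fingers": 0, "linear": [0, 0, 0.03], "twist": 0}
    - {"fingers": 0, "linear": [0, 0, 0.03], "twist": 0}
    - {"fingers": 0, "linear": [0, 0, 0], "twist": 0}

```text
clock: 7.2
eef_pos: [456.5, -143.1, 66.4]
tool_rot: [-3.139, 0.011, -0.002]
force: [-0.8, 0.8, -0.5]
width: 46.5
gripper_force: 62.4
```

Run:
```python
from h import *
d=grab('wrist','w7'); s=monitor.read_state(); print(s['eef_pos'],s['width'],s['force'],s['tool_rot'])
for k in('dark','steel'):
  for a,c,r,_ in blobs(d,k,300): print(k,int(a),c.round(1),np.round(r[1],1),round(r[2],1), on(d,c,14)[0].round(1),on(d,c,s['eef_pos'][2]+10)[0].round(1))
d=grab('wrist','w7b'); s=monitor.read_state(); print(s['eef_pos'])
```

```text
[ 457.70724106 -142.59558485   68.46044688] 46.75011362245287 [ 0.3896156   0.75189683 -1.14151197] [-3.13923225e+00  8.43501180e-03 -5.81081566e-04]
dark 1207 [280.8 281.4] [50.6 35.7] 29.7 [ 422.5 -142.8   14. ] [ 457.1 -143.    78.5]
dark 2389 [470.5 186. ] [ 58.3 132.4] 25.0 [ 481.6 -249.    14. ] [ 496.5 -213.8   78.5]
dark 51910 [281.9 352.1] [300. 559.] 90.0 [ 371.7 -143.5   14. ] [ 423.2 -143.4   78.5]
dark 851 [445.4  39.8] [11.8 81.4] 2.0 [ 556.4 -225.4   14. ] [ 546.5 -198.    78.5]
dark 512 [366.4  21.8] [45.2 13.7] 87.5 [ 564.7 -185.4   14. ] [ 552.  -171.4   78.5]
steel 739 [ 15.1 257.9] [73.2 13.1] 60.8 [438.3  15.5  14. ] [467.7 -37.4  78.5]
steel 695 [499.2 152. ] [ 36.3 107.6] 54.8 [ 500.5 -261.8   14. ] [ 509.1 -222.3   78.5]
steel 32727 [289.  222.2] [224. 212.] 90.0 [ 460.4 -147.7   14. ] [ 482.4 -146.2   78.5]
steel 8109 [504.  38.] [ 80. 109.] 90.0 [ 557.2 -254.5   14. ] [ 546.9 -217.4   78.5]
steel 11528 [271.8  32.2] [ 76. 203.] 90.0 [ 560.2 -138.7   14. ] [ 549.  -140.2   78.5]
[ 459.34494822 -142.57145342   70.08150019]
```

View pics/w7b.png

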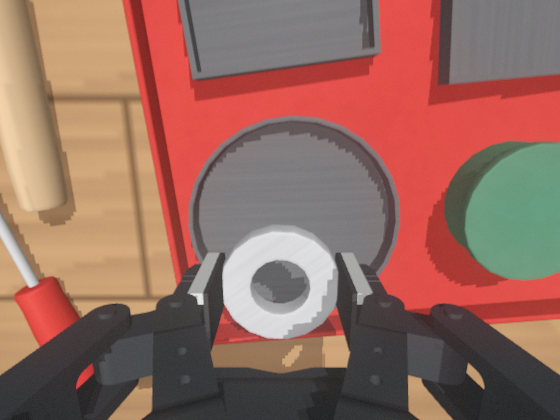

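w7b: the dish is centred at about (294,216), so 7 mm further in −y. Descend.

>>> drive_tool:
  motion:
    - {"fingers": 0, "linear": [0.0015, 0.0075, 0.02], "twist": 0}
    - {"fingers": 0, "linear": [0, 0, 0.02], "twist": 0}
    - {"fingers": 0, "linear": [0, 0, 0.014], "twist": 0}
    - {"fingers": 0, "linear": [0, 0, 0.006], "twist": 0}
    - {"fingers": 0, "linear": [0, 0, 0], "twist": 0}

```text
clock: 7.72
eef_pos: [462.7, -150.0, 11.4]
tool_rot: [-3.141, 0.001, 0.001]
force: [-0.4, -0.7, -0.2]
width: 47.2
gripper_force: 62.4
```

>>> drive_tool:
  motion:
    - {"fingers": 0, "linear": [0, 0, 0], "twist": 0}
    - {"fingers": 0, "linear": [0, 0, 0], "twist": 0}
    - {"fingers": 0, "linear": [0, 0, 0], "twist": 0}

```text
clock: 7.97
eef_pos: [463.5, -150.8, 12.6]
tool_rot: [3.141, -0.002, 0.0]
force: [-0.4, -0.5, -0.9]
width: 46.8
gripper_force: 62.4
```

>>> drive_tool:
  motion:
    - {"fingers": 0, "linear": [0, 0, 0.006], "twist": 0}
    - {"fingers": 0, "linear": [0, 0, 0], "twist": 0}
    - {"fingers": 0, "linear": [0, 0, 0], "twist": 0}

```text
clock: 8.22
eef_pos: [463.2, -150.9, 6.3]
tool_rot: [-3.141, 0.0, 0.0]
force: [-0.4, 0.2, -0.1]
width: 46.8
gripper_force: 62.4
```

>>> drive_tool:
  motion:
    - {"fingers": 0, "linear": [0, 0, 0.002], "twist": 0}
    - {"fingers": 0, "linear": [0, 0, 0], "twist": 0}
    - {"fingers": 0, "linear": [0, 0, 0], "twist": 0}

```text
clock: 8.47
eef_pos: [463.3, -150.8, 4.7]
tool_rot: [-3.141, -0.0, 0.0]
force: [-0.3, 1.4, 4.7]
width: 47.1
gripper_force: 65.8
```

Contact (4.7 N). Release.

>>> drive_tool:
  motion:
    - {"fingers": 0.65, "linear": [0, 0, 0], "twist": 0}
    - {"fingers": 0.75, "linear": [0, 0, 0], "twist": 0}
    - {"fingers": 0.75, "linear": [0, 0, 0], "twist": 0}
    - {"fingers": 0.75, "linear": [0, 0, -0.03], "twist": 0}
    - {"fingers": 0.75, "linear": [0, 0, -0.035], "twist": 0}

```text
clock: 8.88
eef_pos: [461.1, -150.2, 67.5]
tool_rot: [-3.14, 0.007, 0.0]
force: [0.9, -0.3, 0.6]
width: 64.0
gripper_force: 0.0
```

>>> drive_tool:
  motion:
    - {"fingers": 0.75, "linear": [0, 0, -0.04], "twist": 0}
    - {"fingers": 0.75, "linear": [0, 0, -0.04], "twist": 0}
    - {"fingers": 0.75, "linear": [0, 0, 0], "twist": 0}
    - {"fingers": 0.75, "linear": [0, 0, 0], "twist": 0}

```text
clock: 9.22
eef_pos: [464.7, -151.5, 151.1]
tool_rot: [3.14, -0.005, -0.0]
force: [-0.2, 0.4, -0.7]
width: 63.6
gripper_force: 0.0
```

Run:
```python
from h import *
d=grab('wrist','w8'); s=monitor.read_state(); print(s['eef_pos'],s['width'],s['force'],s['tool_rot'])
for k in('dark','steel'):
  for a,c,r,_ in blobs(d,k,300): print(k,int(a),c.round(1),np.round(r[1],1),round(r[2],1), on(d,c,17)[0].round(1))
```

```text
[ 463.30066943 -151.11506658  149.50513681] 63.9424560370134 [-0.12038959  0.33238787 -1.07438099] [ 3.14124471e+00 -8.59437551e-04 -3.00140952e-04]
dark 47051 [279.5 365.6] [162. 559.] 90.0 [ 303.7 -150.5   17. ]
dark 595 [401.4 172.4] [32.8 87.3] 23.6 [ 484.  -246.9   17. ]
dark 15546 [278.1 198. ] [138. 143.] 90.0 [ 463.4 -149.6   17. ]
dark 13311 [276.8 199.3] [132.9 128.7] 45.0 [ 462.3 -148.6   17. ]
dark 5809 [ 16.  200.7] [ 47. 251.] 0.0 [461.4  61.3  17. ]
dark 1122 [488.9  44.2] [14.9 91.1] 3.9 [ 576.9 -301.4   17. ]
dark 375 [380.1  47.7] [102.   5.] 90.0 [ 574.7 -223.4   17. ]
dark 499 [324.3  38.2] [79.7  8.3] 85.2 [ 581. -183.   17.]
steel 702 [384.2 282.1] [60.3 20.4] 66.5 [ 388.6 -240.7   17. ]
steel 711 [175.5 282.2] [20.3 60.2] 22.5 [388.9 -61.2  17. ]
steel 712 [ 68.8 204.6] [94.4  9. ] 63.8 [458.1  19.4  17. ]
steel 16703 [278. 198.] [144. 148.] 90.0 [ 463.3 -149.6   17. ]
steel 670 [333.4 213.3] [ 43.7 125.9] 9.8 [ 450.4 -194.6   17. ]
steel 940 [245.3 162.7] [ 60.7 138.7] 43.5 [ 491.8 -124.1   17. ]
steel 10055 [433.5  48.7] [102. 119.] 90.0 [ 574.  -261.9   17. ]
steel 11226 [262.   45.6] [100.9 136.9] 84.8 [ 576.2 -138.4   17. ]
```

View pics/w8.png

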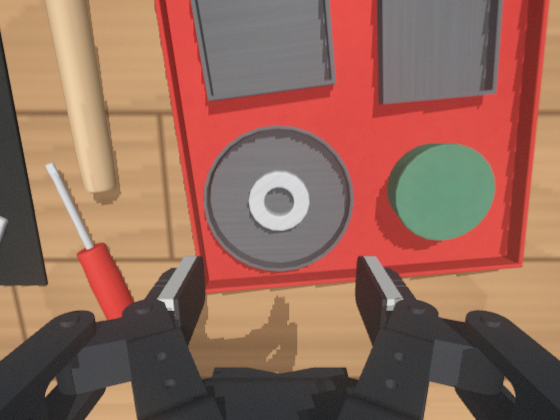

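The washer lies flat and centred in the round dish. Next, move the camera straight above the nut.

>>> drive_tool:
  motion:
    - {"fingers": 0.75, "linear": [0.015, -0.034, 0], "twist": 0}
    - {"fingers": 0.75, "linear": [0.015, -0.034, 0], "twist": 0}
    - {"fingers": 0.75, "linear": [0.015, -0.034, 0], "twist": 0}
    - {"fingers": 0.75, "linear": [0.015, -0.034, 0], "twist": 0}
    - {"fingers": 0.75, "linear": [0.015, -0.034, 0], "twist": 0}

```text
clock: 9.68
eef_pos: [537.1, 20.6, 146.8]
tool_rot: [3.141, 0.005, -0.0]
force: [0.5, 0.4, 0.7]
width: 64.0
gripper_force: 0.0
```

>>> drive_tool:
  motion:
    - {"fingers": 0.75, "linear": [0.015, -0.034, 0], "twist": 0}
    - {"fingers": 0.75, "linear": [0.015, -0.034, 0], "twist": 0}
    - {"fingers": 0.75, "linear": [0.015, -0.034, 0], "twist": 0}
    - {"fingers": 0.75, "linear": [0, 0, 0], "twist": 0}
    - {"fingers": 0.75, "linear": [0, 0, 0], "twist": 0}

```text
clock: 10.1
eef_pos: [582.0, 124.2, 146.4]
tool_rot: [-3.141, 0.004, 0.005]
force: [-0.4, -1.3, -0.6]
width: 64.0
gripper_force: 0.0
```

```bash
cat >> h.py <<'E'
def worldpoly(d,c,z): return on(d,c.reshape(-1,2),z)[:,:2].astype(np.float32)
def report(d,z,near,R=60,amin=300):
    for a,c,r,k in blobs(d,'steel',amin):
        X=on(d,c,z)[0]
        if np.hypot(*(X[:2]-near))<R:
            P=worldpoly(d,k,z);q=cv2.minAreaRect(P);print(int(a),c.round(1),X.round(1),'rect',np.round(q[0],1),np.round(q[1],1),round(q[2],1),'circ',[np.round(v,1) for v in cv2.minEnclosingCircle(P)])
E
python3 - <<'E'
from h import *
d=grab('wrist','w9'); s=monitor.read_state(); print(s['eef_pos'],s['tool_rot'],-d['R'].T@np.ravel(d['t']))
report(d,26,np.array([652,120]))
w=load('w8')
g=w['color'][...,1].astype(int); m=(g[150:250,230:330]>150).astype(np.uint8)*255
cs,_=cv2.findContours(m,cv2.RETR_CCOMP,cv2.CHAIN_APPROX_NONE)
for c in cs:
    if cv2.contourArea(c)>80: print('washer',cv2.contourArea(c),on(w,np.array(cv2.minEnclosingCircle(c)[0])+[230,150],17)[0],cv2.minEnclosingCircle(c))
E
```

```text
[581.61238789 121.31328033 146.54087066] [3.14037167e+00 4.83865271e-03 1.90515431e-03] [651.05194651 124.8472615  287.97678534]
3290 [289.8 107.3] [649.8 118.   26. ] rect [649.3 117.9] [44.1 48. ] 89.3 circ [array([649. , 118.1]), np.float64(24.9)]
860 [289.5 107.6] [649.6 118.2  26. ] rect [649.5 118.2] [22.6 24.9] 26.3 circ [array([649.4, 118. ]), np.float64(12.7)]
washer 2766.5 [ 461.26819138 -150.25211958   17.        ] ((48.843135833740234, 50.49455261230469), 30.369165420532227)
washer 654.5 [ 461.17033172 -150.24675666   17.        ] ((48.836734771728516, 50.61224365234375), 15.537200927734375)
```

Nut at (649.5, 118), 44×48 in outline (≈42×48 expected), with flats facing ±y, so yaw 0 fits. Move over it for a closer check.

>>> drive_tool:
  motion:
    - {"fingers": 0.75, "linear": [0.017, 0, 0], "twist": 0}
    - {"fingers": 0.75, "linear": [0.017, 0, 0.02], "twist": 0}
    - {"fingers": 0.75, "linear": [0.017, 0, 0.03], "twist": 0}
    - {"fingers": 0.75, "linear": [0.017, 0.002, 0.03], "twist": 0}
    - {"fingers": 0.75, "linear": [0, 0, 0.01], "twist": 0}

```text
clock: 10.57
eef_pos: [650.4, 114.7, 53.3]
tool_rot: [3.138, 0.006, -0.004]
force: [-0.6, 0.2, -0.5]
width: 63.8
gripper_force: 0.0
```

>>> drive_tool:
  motion:
    - {"fingers": 0.75, "linear": [0, 0, 0], "twist": 0}
    - {"fingers": 0.75, "linear": [0, 0, 0], "twist": 0}
    - {"fingers": 0.75, "linear": [0, 0, 0], "twist": 0}
    - {"fingers": 0.75, "linear": [0, 0, 0], "twist": 0}

```text
clock: 10.9
eef_pos: [651.4, 119.3, 60.7]
tool_rot: [-3.141, -0.001, 0.0]
force: [-0.6, -0.4, 0.7]
width: 63.7
gripper_force: 0.0
```

Run:
```python
from h import *
d=grab('wrist','w10'); s=monitor.read_state(); print(s['eef_pos'],s['tool_rot'],-d['R'].T@np.ravel(d['t']))
report(d,26,np.array([650,120]))
```

```text
[651.56166451 119.38973549  60.72582846] [-3.14077728e+00 -1.79605446e-03  1.49158116e-04] [719.65681111 119.62490691 202.67661601]
5728 [281.6 238. ] [653.  118.9  26. ] rect [652.  118.9] [42.5 53.2] 89.3 circ [array([652., 119.]), np.float64(26.6)]
871 [281.5 235.4] [654.4 119.   26. ] rect [654.4 119. ] [21.4 16.2] 59.1 circ [array([654.2, 119.2]), np.float64(11.4)]
```

Aligned within about 1 mm. Descend 57 mm and grip.

>>> drive_tool:
  motion:
    - {"fingers": 0.75, "linear": [0, 0, 0.025], "twist": 0}
    - {"fingers": 0.75, "linear": [0, 0, 0.02], "twist": 0}
    - {"fingers": 0.75, "linear": [0, 0, 0.012], "twist": 0}
    - {"fingers": 0.75, "linear": [0, 0, 0], "twist": 0}
    - {"fingers": 0.75, "linear": [0, 0, 0], "twist": 0}

```text
clock: 11.37
eef_pos: [650.9, 119.3, 2.0]
tool_rot: [-3.141, 0.001, 0.0]
force: [0.4, -0.3, 0.5]
width: 64.4
gripper_force: 0.0
```

>>> drive_tool:
  motion:
    - {"fingers": 0.5, "linear": [0, 0, 0], "twist": 0}
    - {"fingers": 0.4, "linear": [0, 0, 0], "twist": 0}
    - {"fingers": 0, "linear": [0, 0, 0], "twist": 0}
    - {"fingers": 0, "linear": [0, 0, 0], "twist": 0}
    - {"fingers": 0, "linear": [0, 0, 0], "twist": 0}

```text
clock: 11.78
eef_pos: [652.4, 119.5, 3.5]
tool_rot: [-3.141, -0.002, -0.0]
force: [-0.9, -0.2, 7.2]
width: 41.0
gripper_force: 62.1
```

Run:
```python
from h import *
s=monitor.read_state(); print(s['eef_pos'],s['width'],s['force'])
```

```text
[652.37082718 119.49345338   3.49615572] 40.95132171372778 [-0.9107386  -0.15904506  7.2079869 ]
```

>>> drive_tool:
  motion:
    - {"fingers": 0, "linear": [0, 0, -0.02], "twist": 0}
    - {"fingers": 0, "linear": [0, 0, -0.03], "twist": 0}
    - {"fingers": 0, "linear": [0, 0, -0.03], "twist": 0}
    - {"fingers": 0, "linear": [0, 0, -0.04], "twist": 0}
    - {"fingers": 0, "linear": [0, 0, 0], "twist": 0}

```text
clock: 12.2
eef_pos: [656.1, 120.3, 129.8]
tool_rot: [-3.138, -0.013, -0.0]
force: [0.7, 0.3, -1.1]
width: 40.8
gripper_force: 61.4
```

Nut gripped (41 mm). Carry it to the washer.

>>> drive_tool:
  motion:
    - {"fingers": 0, "linear": [-0.021, 0.03, 0], "twist": 0}
    - {"fingers": 0, "linear": [-0.021, 0.03, 0], "twist": 0}
    - {"fingers": 0, "linear": [-0.021, 0.03, 0], "twist": 0}
    - {"fingers": 0, "linear": [-0.021, 0.03, 0], "twist": 0}
    - {"fingers": 0, "linear": [-0.021, 0.03, 0], "twist": 0}

```text
clock: 12.62
eef_pos: [544.9, -32.1, 122.0]
tool_rot: [3.142, 0.0, 0.0]
force: [0.9, -0.4, -2.0]
width: 40.8
gripper_force: 61.3
```

>>> drive_tool:
  motion:
    - {"fingers": 0, "linear": [-0.021, 0.03, 0], "twist": 0}
    - {"fingers": 0, "linear": [-0.021, 0.03, 0], "twist": 0}
    - {"fingers": 0, "linear": [-0.021, 0.03, 0], "twist": 0}
    - {"fingers": 0, "linear": [-0.021, 0.03, 0], "twist": 0}
    - {"fingers": 0, "linear": [0, 0, 0.03], "twist": 0}

```text
clock: 13.03
eef_pos: [459.4, -160.2, 95.2]
tool_rot: [3.135, -0.003, -0.012]
force: [0.7, -0.5, -3.1]
width: 40.8
gripper_force: 61.3
```

>>> drive_tool:
  motion:
    - {"fingers": 0, "linear": [0, 0, 0.03], "twist": 0}
    - {"fingers": 0, "linear": [0, 0, 0], "twist": 0}
    - {"fingers": 0, "linear": [0, 0, 0], "twist": 0}
    - {"fingers": 0, "linear": [0, 0, 0], "twist": 0}

```text
clock: 13.37
eef_pos: [462.9, -150.4, 62.7]
tool_rot: [-3.141, -0.0, 0.001]
force: [1.3, -0.4, -1.3]
width: 41.4
gripper_force: 61.6
```

Run:
```python
from h import *
d=grab('wrist','w11');s=monitor.read_state(); print(s['eef_pos'],s['width'],s['force'],s['tool_rot'])
z=s['eef_pos'][2]
report(d,z+22,s['eef_pos'][:2],60)
```

```text
[ 463.3838131  -150.50394234   63.11671355] 40.73011906585233 [ 1.12230744 -0.30962072 -1.60113958] [ 3.14142373e+00 -1.71312547e-03  1.20050870e-03]
31907 [280.  232.5] [ 488.1 -149.9   85.1] rect [ 484.4 -151.2] [81.3 76.4] 32.9 circ [array([ 480.6, -149.8]), np.float64(44.1)]
```

>>> drive_tool:
  motion:
    - {"fingers": 0, "linear": [-0.001, 0, 0.02], "twist": 0}
    - {"fingers": 0, "linear": [0, 0, 0.015], "twist": 0}
    - {"fingers": 0, "linear": [0, 0, 0.007], "twist": 0}
    - {"fingers": 0, "linear": [0, 0, 0], "twist": 0}
    - {"fingers": 0, "linear": [0, 0, 0], "twist": 0}

```text
clock: 13.83
eef_pos: [461.7, -150.7, 20.6]
tool_rot: [3.142, -0.0, 0.001]
force: [0.6, 0.5, -2.0]
width: 40.9
gripper_force: 61.8
```

>>> drive_tool:
  motion:
    - {"fingers": 0, "linear": [0, 0, 0.003], "twist": 0}
    - {"fingers": 0, "linear": [0, 0, 0], "twist": 0}
    - {"fingers": 0, "linear": [0, 0, 0], "twist": 0}

```text
clock: 14.08
eef_pos: [461.4, -151.0, 17.3]
tool_rot: [3.142, -0.0, -0.0]
force: [-0.2, -0.5, -1.0]
width: 40.7
gripper_force: 61.8
```

>>> drive_tool:
  motion:
    - {"fingers": 0, "linear": [0, 0, 0.0015], "twist": 0}
    - {"fingers": 0, "linear": [0, 0, 0], "twist": 0}
    - {"fingers": 0, "linear": [0, 0, 0], "twist": 0}

```text
clock: 14.33
eef_pos: [461.5, -151.0, 16.4]
tool_rot: [3.141, -0.001, -0.0]
force: [-0.9, 0.5, 8.5]
width: 40.8
gripper_force: 63.0
```

>>> drive_tool:
  motion:
    - {"fingers": 0.55, "linear": [0, 0, 0], "twist": 0}
    - {"fingers": 0.65, "linear": [0, 0, 0], "twist": 0}
    - {"fingers": 0.7, "linear": [0, 0, 0], "twist": 0}
    - {"fingers": 0.7, "linear": [0, 0, -0.03], "twist": 0}
    - {"fingers": 0.7, "linear": [0, 0, -0.035], "twist": 0}

```text
clock: 14.75
eef_pos: [459.1, -150.2, 78.9]
tool_rot: [-3.14, 0.007, 0.0]
force: [0.7, -0.2, 0.4]
width: 59.6
gripper_force: 0.0
```

>>> drive_tool:
  motion:
    - {"fingers": 0.7, "linear": [-0.03, 0, -0.04], "twist": 0}
    - {"fingers": 0.7, "linear": [-0.03, 0, -0.03], "twist": 0}
    - {"fingers": 0.7, "linear": [0, 0, 0], "twist": 0}
    - {"fingers": 0.7, "linear": [0, 0, 0], "twist": 0}
    - {"fingers": 0.7, "linear": [0, 0, 0], "twist": 0}

```text
clock: 15.17
eef_pos: [407.4, -151.1, 143.2]
tool_rot: [3.142, -0.001, -0.0]
force: [-0.2, 0.4, -0.2]
width: 60.0
gripper_force: 0.0
```

Run:
```python
from h import *
d=grab('wrist','w12');s=monitor.read_state(); print(s['eef_pos'],s['width'],-d['R'].T@np.ravel(d['t']))
g=d['color'].min(2)
cv2.imwrite('pics/c12.png',cv2.resize(d['color'][40:240,180:380],(600,600)))
m=(g>135).astype(np.uint8)*255
cs,_=cv2.findContours(m,cv2.RETR_CCOMP,cv2.CHAIN_APPROX_NONE)
for c in cs:
    a=cv2.contourArea(c)
    if a>150:
        p=np.array(cv2.minEnclosingCircle(c)[0]); X=on(d,p,38)[0]
        if np.hypot(*(X[:2]-[462,-150]))<60: print(a,p,X.round(1),on(d,p,17)[0].round(1),cv2.minEnclosingCircle(c)[1])
```

```text
[ 407.38342735 -150.90765023  142.67238558] 59.575264532973094 [ 475.70244581 -150.6852772   285.1679414 ]
3745.5 [280.         130.67567444] [ 460.3 -150.8   38. ] [ 459.  -150.8   17. ] 37.33781433105469
848.0 [279.5 133. ] [ 458.8 -150.4   38. ] [ 457.3 -150.4   17. ] 20.155742645263672
```

View pics/c12.png

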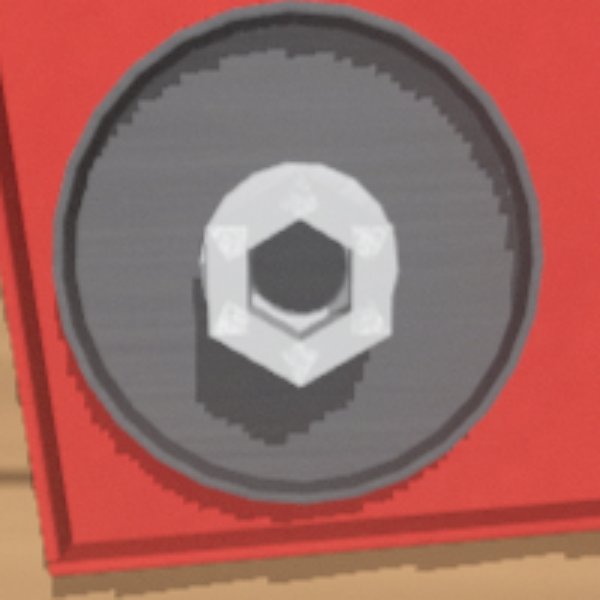

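c12 shows the nut flat on the washer, about 3 mm off centre, with both mid-dish. Next is the cleat: bring the camera straight above it.

>>> drive_tool:
  motion:
    - {"fingers": 0.6, "linear": [0.014, -0.0365, 0], "twist": 0}
    - {"fingers": 0.6, "linear": [0.014, -0.0365, 0], "twist": 0}
    - {"fingers": 0.6, "linear": [0.014, -0.0365, 0], "twist": 0}
    - {"fingers": 0.6, "linear": [0.014, -0.0365, 0], "twist": 0}
    - {"fingers": 0.6, "linear": [0.014, -0.0365, 0], "twist": 0}

```text
clock: 15.63
eef_pos: [477.3, 33.9, 141.6]
tool_rot: [-3.141, 0.003, 0.0]
force: [0.8, -0.4, 0.4]
width: 51.3
gripper_force: 0.0
```

>>> drive_tool:
  motion:
    - {"fingers": 0.6, "linear": [0.014, -0.0365, 0], "twist": 0}
    - {"fingers": 0.6, "linear": [0.014, -0.0365, 0], "twist": 0}
    - {"fingers": 0.6, "linear": [0.014, -0.0365, 0], "twist": 0}
    - {"fingers": 0.6, "linear": [0.014, -0.0365, 0], "twist": 0}
    - {"fingers": 0.6, "linear": [0.014, -0.0365, 0], "twist": 0}

```text
clock: 16.05
eef_pos: [546.8, 216.8, 141.1]
tool_rot: [3.141, 0.003, 0.001]
force: [0.6, -0.0, -0.3]
width: 51.2
gripper_force: 0.0
```

>>> drive_tool:
  motion:
    - {"fingers": 0.6, "linear": [0.014, -0.0365, 0], "twist": 0}
    - {"fingers": 0.6, "linear": [0.014, -0.0365, 0], "twist": 0}
    - {"fingers": 0.6, "linear": [0, 0, 0], "twist": 0}
    - {"fingers": 0.6, "linear": [0, 0, 0], "twist": 0}
    - {"fingers": 0.6, "linear": [0, 0, 0], "twist": 0}

```text
clock: 16.47
eef_pos: [573.9, 286.7, 140.9]
tool_rot: [3.14, 0.003, 0.001]
force: [-1.1, -0.6, -0.4]
width: 51.1
gripper_force: 0.0
```

Run:
```python
from h import *
t,sc=load('top0'),load('scene0')
print('horns',tri(t,[154.7,141],sc,[406.5,342.9]),tri(t,[164.5,181.3],sc,[406.5,287.4]))
d=grab('wrist','w13');s=monitor.read_state(); print(s['eef_pos'],s['tool_rot'],-d['R'].T@np.ravel(d['t']))
report(d,40,np.array([640,284]),60); report(d,12,np.array([640,284]),60)
```

```text
horns [689.63796882 301.05262434  42.9967291 ] [595.21719052 270.21297693  44.22488855]
[574.13835308 285.59784974 141.43433953] [ 3.13933624e+00  3.00120795e-03 -8.06233138e-04] [642.85610801 287.46711436 282.60989976]
4824 [280.8 102.8] [644.7 286.4  40. ] rect [641.8 285.6] [107.3  25.7] 17.9 circ [array([641.5, 286.6]), np.float64(53.6)]
4824 [280.8 102.8] [644.9 286.3  12. ] rect [641.7 285.3] [119.7  28.7] 17.9 circ [array([641.3, 286.5]), np.float64(59.8)]
```

Cleat is centred at (641.8, 286), 107 mm long, yaw 17.9° = 0.312 rad, and the horn height triangulates to ~43 mm. Move over it and turn.

>>> drive_tool:
  motion:
    - {"fingers": 0.6, "linear": [0.034, 0, 0], "twist": 0}
    - {"fingers": 0.6, "linear": [0.034, 0, 0], "twist": 0}
    - {"fingers": 0.6, "linear": [0, 0, 0.02], "twist": -0.104}
    - {"fingers": 0.6, "linear": [0, 0, 0.02], "twist": -0.104}
    - {"fingers": 0.6, "linear": [0, 0, 0.02], "twist": -0.104}

```text
clock: 16.93
eef_pos: [643.4, 284.5, 82.1]
tool_rot: [3.141, 0.001, 0.314]
force: [-0.5, -0.0, -0.4]
width: 51.1
gripper_force: 0.0
```

>>> drive_tool:
  motion:
    - {"fingers": 0.6, "linear": [0, 0, 0], "twist": 0}
    - {"fingers": 0.6, "linear": [0, 0, 0], "twist": 0}
    - {"fingers": 0.6, "linear": [0, 0, 0], "twist": 0}
    - {"fingers": 0.6, "linear": [0, 0, 0], "twist": 0}

```text
clock: 17.27
eef_pos: [643.6, 287.1, 84.8]
tool_rot: [-3.141, -0.002, 0.31]
force: [-0.6, -0.8, -0.8]
width: 50.9
gripper_force: 0.0
```

Run:
```python
from h import *
d=grab('wrist','w14');s=monitor.read_state(); print(s['eef_pos'],s['tool_rot'],s['width'],-d['R'].T@np.ravel(d['t']))
report(d,40,np.array([640,284]),60)
```

```text
[643.59964052 287.37941582  84.85677446] [-3.14107274e+00 -2.21078933e-03  3.10399244e-01] 51.41116002367355 [708.58256411 308.38558445 226.80485746]
821 [196.3 282.2] [600.6 325.2  40. ] rect [592.6 326.7] [56.7 20.7] 7.2 circ [array([593.8, 316.8]), np.float64(28.3)]
767 [180.4 243.5] [621.3 339.6  40. ] rect [622.1 337.3] [56.4 11.1] 0.2 circ [array([622.1, 341.7]), np.float64(28.2)]
7744 [289.2 225. ] [650.4 284.5  40. ] rect [643.4 277.2] [108.   42.4] 17.8 circ [array([640.6, 285.7]), np.float64(54.0)]
```

>>> drive_tool:
  motion:
    - {"fingers": 0.6, "linear": [-0.002, 0.001, 0.025], "twist": 0}
    - {"fingers": 0.6, "linear": [0, 0, 0.025], "twist": 0}
    - {"fingers": 0.6, "linear": [0, 0, 0.014], "twist": 0}
    - {"fingers": 0.6, "linear": [0, 0, 0], "twist": 0}
    - {"fingers": 0.6, "linear": [0, 0, 0], "twist": 0}

```text
clock: 17.73
eef_pos: [640.9, 285.7, 19.1]
tool_rot: [-3.141, 0.001, 0.312]
force: [-0.3, 0.2, 0.3]
width: 51.0
gripper_force: 0.0
```

>>> drive_tool:
  motion:
    - {"fingers": 0.4, "linear": [0, 0, 0], "twist": 0}
    - {"fingers": 0.3, "linear": [0, 0, 0], "twist": 0}
    - {"fingers": 0, "linear": [0, 0, 0], "twist": 0}
    - {"fingers": 0, "linear": [0, 0, 0], "twist": 0}
    - {"fingers": 0, "linear": [0, 0, 0], "twist": 0}

```text
clock: 18.15
eef_pos: [642.1, 285.8, 20.6]
tool_rot: [-3.141, -0.002, 0.312]
force: [-0.1, -0.9, 6.7]
width: 11.9
gripper_force: 58.6
```

>>> drive_tool:
  motion:
    - {"fingers": 0, "linear": [0, 0, -0.02], "twist": 0}
    - {"fingers": 0, "linear": [0, 0, -0.03], "twist": 0}
    - {"fingers": 0, "linear": [0, 0, -0.04], "twist": 0}
    - {"fingers": 0, "linear": [0, 0, -0.03], "twist": 0}
    - {"fingers": 0, "linear": [0, 0, 0], "twist": 0}

```text
clock: 18.57
eef_pos: [644.9, 287.8, 146.4]
tool_rot: [-3.139, -0.012, 0.312]
force: [1.6, 0.7, -2.8]
width: 12.0
gripper_force: 59.3
```

>>> drive_tool:
  motion:
    - {"fingers": 0, "linear": [0, 0, 0], "twist": 0}
    - {"fingers": 0, "linear": [0, 0, 0], "twist": 0}
    - {"fingers": 0, "linear": [0, 0, 0], "twist": 0}

```text
clock: 18.82
eef_pos: [639.4, 284.6, 136.6]
tool_rot: [3.141, 0.005, 0.312]
force: [-0.3, -0.2, -3.0]
width: 12.4
gripper_force: 59.3
```

Run:
```python
from h import *
s=monitor.read_state(); print(s['eef_pos'],s['tool_rot'],s['width'],s['force'])
d=load('w1')
for a,c,r,k in blobs(d,'dark',500)+blobs(d,'steel',500):
  X=on(d,c,17)[0]
  if a>9000 and c[1]<260 and X[1]<0:
    q=cv2.minAreaRect(worldpoly(d,k,17)); print(X.round(1),np.round(q[0],1),np.round(q[1],1),round(q[2],1))
```

```text
[639.40852449 284.61399549 136.64876758] [3.1412418  0.00515572 0.3121014 ] 12.42054028018681 [-0.30716222 -0.22392648 -2.98245156]
[ 462.9 -150.9   17. ] [ 460.8 -150.4] [120.2 118.1] 0.8
[ 594.4 -139.9   17. ] [ 592.  -139.8] [94.7 94.6] 7.2
[ 607.6 -265.1   17. ] [ 603.3 -265.2] [127.1  83.4] 4.9
```

Cleat gripped and lifted. Oblong dish is centred at (603.5, −264.5), yaw ≈0.09. Its size reads 127×83, which matches. Carry the cleat across.

>>> drive_tool:
  motion:
    - {"fingers": 0, "linear": [0, 0, 0], "twist": 0.111}
    - {"fingers": 0, "linear": [0, 0, 0], "twist": 0.111}
    - {"fingers": 0, "linear": [-0.0065, 0.04, 0], "twist": 0}
    - {"fingers": 0, "linear": [-0.0065, 0.04, 0], "twist": 0}
    - {"fingers": 0, "linear": [-0.0065, 0.04, 0], "twist": 0}

```text
clock: 19.23
eef_pos: [630.6, 163.5, 136.7]
tool_rot: [3.141, 0.004, 0.093]
force: [1.2, -1.3, -3.1]
width: 11.8
gripper_force: 59.6
```

>>> drive_tool:
  motion:
    - {"fingers": 0, "linear": [-0.0065, 0.04, 0], "twist": 0}
    - {"fingers": 0, "linear": [-0.0065, 0.04, 0], "twist": 0}
    - {"fingers": 0, "linear": [-0.0065, 0.04, 0], "twist": 0}
    - {"fingers": 0, "linear": [-0.0065, 0.04, 0], "twist": 0}
    - {"fingers": 0, "linear": [-0.0065, 0.04, 0], "twist": 0}

```text
clock: 19.65
eef_pos: [616.3, -39.7, 137.1]
tool_rot: [-3.141, 0.004, 0.09]
force: [0.8, 0.2, -2.3]
width: 12.0
gripper_force: 59.6
```

>>> drive_tool:
  motion:
    - {"fingers": 0, "linear": [-0.0065, 0.04, 0], "twist": 0}
    - {"fingers": 0, "linear": [-0.0065, 0.04, 0], "twist": 0}
    - {"fingers": 0, "linear": [-0.0065, 0.04, 0], "twist": 0}
    - {"fingers": 0, "linear": [-0.0065, 0.04, 0], "twist": 0}
    - {"fingers": 0, "linear": [-0.0065, 0.04, 0], "twist": 0}

```text
clock: 20.07
eef_pos: [601.9, -241.5, 136.9]
tool_rot: [-3.14, 0.004, 0.09]
force: [1.1, -0.2, -3.4]
width: 12.0
gripper_force: 59.6
```

>>> drive_tool:
  motion:
    - {"fingers": 0, "linear": [0, 0.02, 0], "twist": 0}
    - {"fingers": 0, "linear": [0, 0, 0], "twist": 0}
    - {"fingers": 0, "linear": [0, 0, 0], "twist": 0}
    - {"fingers": 0, "linear": [0, 0, 0], "twist": 0}

```text
clock: 20.4
eef_pos: [604.7, -258.2, 137.3]
tool_rot: [-3.138, 0.003, 0.091]
force: [0.2, 1.2, -2.1]
width: 12.2
gripper_force: 59.3
```

Run:
```python
from h import *
d=grab('wrist','w15');s=monitor.read_state(); print(s['eef_pos'],s['tool_rot'],s['width'],s['force'],-d['R'].T@np.ravel(d['t']))
d2=grab('top','t15'); h=cv2.cvtColor(d2['color'],cv2.COLOR_BGR2HSV)
r=[x for x in blobs(load('top0'),'dark',1500) if 380<x[1][0]<420 or 330<x[1][0]<360]
for a,c,q,k in r:
    Q=cv2.minAreaRect(worldpoly(load('top0'),k,17));print(np.round(Q[0],1),np.round(Q[1],1),round(Q[2],1))
```

```text
[ 605.14484058 -257.49648121  137.69023999] [-3.13864637e+00  2.27109939e-03  9.21575549e-02] 12.100471771836036 [-0.0677277   1.45892279 -2.32975162] [ 673.31931484 -251.94442635  278.95479718]
[ 461.  -148.3] [116.8 119.2] 45.5
[ 593.2 -136.5] [96.3 95.6] 7.3
[ 605.6 -261.7] [130.4  84.8] 5.1
```

Top view agrees: (605.6, −261.7), yaw 5.1°. Aim at (604.5, −263.5) and go down.

>>> drive_tool:
  motion:
    - {"fingers": 0, "linear": [0, 0.005, 0.03], "twist": 0}
    - {"fingers": 0, "linear": [0, 0, 0.03], "twist": 0}
    - {"fingers": 0, "linear": [0, 0, 0.025], "twist": 0}
    - {"fingers": 0, "linear": [0, 0, 0], "twist": 0}
    - {"fingers": 0, "linear": [0, 0, 0], "twist": 0}

```text
clock: 20.92
eef_pos: [605.0, -262.8, 52.8]
tool_rot: [-3.139, 0.004, 0.092]
force: [0.5, -0.0, -2.2]
width: 12.3
gripper_force: 59.3
```

>>> drive_tool:
  motion:
    - {"fingers": 0, "linear": [0, 0, 0], "twist": 0}
    - {"fingers": 0, "linear": [0, 0, 0], "twist": 0}
    - {"fingers": 0, "linear": [0, 0, 0], "twist": 0}

```text
clock: 21.17
eef_pos: [607.3, -265.1, 56.0]
tool_rot: [3.14, -0.002, 0.09]
force: [0.2, -0.0, -2.1]
width: 12.0
gripper_force: 59.3
```

Run:
```python
from h import *
d=grab('wrist','w16');s=monitor.read_state(); print(s['eef_pos'],s['tool_rot'],-d['R'].T@np.ravel(d['t']))
cv2.imwrite('pics/c16.png',d['color'])
```

```text
[ 606.98237263 -265.09855239   55.78330069] [ 3.14055615e+00 -2.02505261e-03  9.01537691e-02] [ 675.08696894 -258.26971158  198.08944885]
```

>>> drive_tool:
  motion:
    - {"fingers": 0, "linear": [-0.0015, -0.001, 0.015], "twist": 0}
    - {"fingers": 0, "linear": [0, 0, 0.01], "twist": 0}
    - {"fingers": 0, "linear": [0, 0, 0.003], "twist": 0}
    - {"fingers": 0, "linear": [0, 0, 0], "twist": 0}
    - {"fingers": 0, "linear": [0, 0, 0], "twist": 0}

```text
clock: 21.63
eef_pos: [604.3, -264.0, 26.0]
tool_rot: [-3.141, 0.001, 0.09]
force: [0.1, -0.3, -3.6]
width: 11.8
gripper_force: 59.4
```

>>> drive_tool:
  motion:
    - {"fingers": 0, "linear": [0, 0, 0.002], "twist": 0}
    - {"fingers": 0, "linear": [0, 0, 0], "twist": 0}
    - {"fingers": 0, "linear": [0, 0, 0], "twist": 0}

```text
clock: 21.88
eef_pos: [604.4, -264.1, 24.2]
tool_rot: [-3.142, 0.0, 0.09]
force: [0.4, -1.0, -2.6]
width: 12.0
gripper_force: 59.4
```

>>> drive_tool:
  motion:
    - {"fingers": 0, "linear": [0, 0, 0.0015], "twist": 0}
    - {"fingers": 0, "linear": [0, 0, 0], "twist": 0}
    - {"fingers": 0, "linear": [0, 0, 0], "twist": 0}

```text
clock: 22.13
eef_pos: [604.6, -264.3, 23.6]
tool_rot: [3.141, -0.0, 0.09]
force: [-1.5, 0.2, 5.9]
width: 11.9
gripper_force: 59.8
```

Seated. Release, rise and back off to put the camera overhead.

>>> drive_tool:
  motion:
    - {"fingers": 0.3, "linear": [0, 0, 0], "twist": 0}
    - {"fingers": 0.5, "linear": [0, 0, 0], "twist": 0}
    - {"fingers": 0.5, "linear": [0, 0, 0], "twist": 0}
    - {"fingers": 0.5, "linear": [0, 0, -0.03], "twist": 0}
    - {"fingers": 0.5, "linear": [0, 0, -0.035], "twist": 0}

```text
clock: 22.55
eef_pos: [601.9, -263.0, 85.0]
tool_rot: [-3.138, 0.007, 0.09]
force: [0.9, -0.4, -0.6]
width: 43.0
gripper_force: 0.0
```

>>> drive_tool:
  motion:
    - {"fingers": 0.5, "linear": [-0.03, 0, -0.03], "twist": 0}
    - {"fingers": 0.5, "linear": [-0.035, 0, -0.02], "twist": 0}
    - {"fingers": 0.5, "linear": [0, 0, 0], "twist": 0}
    - {"fingers": 0.5, "linear": [0, 0, 0], "twist": 0}
    - {"fingers": 0.5, "linear": [0, 0, 0], "twist": 0}

```text
clock: 22.97
eef_pos: [540.7, -269.8, 137.0]
tool_rot: [-3.141, -0.0, 0.09]
force: [0.5, -0.1, 0.7]
width: 42.9
gripper_force: 0.0
```

Run:
```python
from h import *
d=grab('wrist','w17');s=monitor.read_state(); print(s['eef_pos'],s['tool_rot'],-d['R'].T@np.ravel(d['t']))
g=d['color'].min(2); m=(g>140).astype(np.uint8)*255
cs,_=cv2.findContours(m,cv2.RETR_EXTERNAL,cv2.CHAIN_APPROX_NONE)
for z in (42,17):
  for c in cs:
    if cv2.contourArea(c)>200:
        Q=cv2.minAreaRect(worldpoly(d,c,z)); 
        if Q[0][1]<-200 and Q[0][0]>530: print(z,cv2.contourArea(c),np.round(Q[0],1),np.round(Q[1],1),round(Q[2],1))
for k in('steel','dark'): report(d,17,np.array([604,-264]),40,2000)
# pad eye from stored views
for n in('w2','w3','top0','w1'):
    print(n); report(load(n),10,np.array([442,118]),40)
```

```text
[ 540.93390392 -269.32380388  136.49111799] [-3.14077148e+00  5.31411961e-06  9.05655407e-02] [ 608.78303438 -263.23487812  278.95777222]
42 4686.5 [ 604.4 -264. ] [106.1  24.7] 5.1
17 4686.5 [ 603.9 -264.1] [117.2  27.3] 5.1
21310 [281.3 105.7] [ 609.9 -264.1   17. ] rect [ 604.  -264.6] [126.9  83.5] 5.0 circ [array([ 604.3, -264.6]), np.float64(75.7)]
2751 [287.6  55.9] [ 643.  -265.5   17. ] rect [ 604.4 -264.5] [122.6  79.2] 4.9 circ [array([ 604.3, -264.4]), np.float64(72.2)]
21310 [281.3 105.7] [ 609.9 -264.1   17. ] rect [ 604.  -264.6] [126.9  83.5] 5.0 circ [array([ 604.3, -264.6]), np.float64(75.7)]
2751 [287.6  55.9] [ 643.  -265.5   17. ] rect [ 604.4 -264.5] [122.6  79.2] 4.9 circ [array([ 604.3, -264.4]), np.float64(72.2)]
w2
2009 [324.9 246.2] [441.1 116.7  10. ] rect [440.6 116.5] [64.7 41.9] 61.3 circ [array([440.6, 116.2]), np.float64(36.8)]
w3
2724 [447.2 267.9] [441.  117.7  10. ] rect [439.7 116.3] [68.2 41.2] 61.2 circ [array([440.6, 117.7]), np.float64(37.3)]
top0
479 [231.7 253.3] [441.6 118.4  10. ] rect [441.4 118.4] [63.1 41. ] 61.6 circ [array([442.4, 117.8]), np.float64(36.2)]
w1
1005 [ 14.1 253. ] [435.1 100.2  10. ] rect [434.6 103.3] [38.9 43.1] 61.3 circ [array([435.2, 103.4]), np.float64(27.7)]
```

Cleat is within 1 mm of the dish centre and aligned. Pad eye: (441, 117.5), long axis at 61.3°, the same in three views. Move over it.

>>> drive_tool:
  motion:
    - {"fingers": 0.5, "linear": [-0.0065, -0.0394, 0], "twist": 0}
    - {"fingers": 0.5, "linear": [-0.0065, -0.0394, 0], "twist": 0}
    - {"fingers": 0.5, "linear": [-0.0065, -0.0394, 0], "twist": 0}
    - {"fingers": 0.5, "linear": [-0.0065, -0.0394, 0], "twist": 0}
    - {"fingers": 0.5, "linear": [-0.0065, -0.0394, 0], "twist": 0}

```text
clock: 23.43
eef_pos: [490.0, -74.0, 136.0]
tool_rot: [-3.14, 0.001, 0.091]
force: [1.2, -0.2, -0.8]
width: 42.5
gripper_force: 0.0
```

>>> drive_tool:
  motion:
    - {"fingers": 0.5, "linear": [-0.0065, -0.0394, 0], "twist": 0}
    - {"fingers": 0.5, "linear": [-0.0065, -0.0394, 0], "twist": 0}
    - {"fingers": 0.5, "linear": [-0.0065, -0.0394, 0], "twist": 0}
    - {"fingers": 0.5, "linear": [-0.0065, -0.0394, 0], "twist": 0}
    - {"fingers": 0.5, "linear": [-0.0065, -0.0394, 0], "twist": 0}

```text
clock: 23.85
eef_pos: [439.6, 119.7, 136.2]
tool_rot: [-3.141, 0.001, 0.091]
force: [1.7, 0.5, -0.6]
width: 42.5
gripper_force: 0.0
```

>>> drive_tool:
  motion:
    - {"fingers": 0.5, "linear": [0, 0, 0], "twist": -0.1225}
    - {"fingers": 0.5, "linear": [0, 0, 0], "twist": -0.1225}
    - {"fingers": 0.5, "linear": [0, 0, 0], "twist": -0.1225}
    - {"fingers": 0.5, "linear": [0, 0, 0], "twist": -0.1225}
    - {"fingers": 0.5, "linear": [0, 0, 0], "twist": -0.1225}

```text
clock: 24.27
eef_pos: [440.2, 118.3, 136.2]
tool_rot: [-3.14, 0.001, 0.711]
force: [-0.3, -0.9, 0.0]
width: 42.8
gripper_force: 0.0
```

>>> drive_tool:
  motion:
    - {"fingers": 0.5, "linear": [0, 0, 0], "twist": -0.1225}
    - {"fingers": 0.5, "linear": [0, 0, 0.02], "twist": -0.1225}
    - {"fingers": 0.5, "linear": [0, 0, 0.03], "twist": -0.1225}
    - {"fingers": 0.5, "linear": [0, 0, 0], "twist": 0}
    - {"fingers": 0.5, "linear": [0, 0, 0], "twist": 0}

```text
clock: 24.68
eef_pos: [438.8, 117.3, 85.6]
tool_rot: [-3.137, 0.003, 1.068]
force: [-0.3, -0.0, -0.5]
width: 42.3
gripper_force: 0.0
```

>>> drive_tool:
  motion:
    - {"fingers": 0.5, "linear": [0, 0, 0], "twist": 0}
    - {"fingers": 0.5, "linear": [0, 0, 0], "twist": 0}
    - {"fingers": 0.5, "linear": [0, 0, 0], "twist": 0}

```text
clock: 24.93
eef_pos: [440.8, 117.3, 88.2]
tool_rot: [3.141, -0.001, 1.069]
force: [-0.2, -0.3, -0.4]
width: 42.7
gripper_force: 0.0
```

Run:
```python
from h import *
d=grab('wrist','w18');s=monitor.read_state(); print(s['eef_pos'],s['tool_rot'],-d['R'].T@np.ravel(d['t']))
report(d,10,np.array([441,118]),40)
cv2.imwrite('pics/c18.png',d['color'])
```

```text
[440.70134111 117.10659124  88.17332274] [ 3.14059975e+00 -1.29624199e-03  1.06903053e+00] [473.32576176 177.87011711 230.18490086]
5491 [278.8 214.7] [440.6 119.5  10. ] rect [439.9 118. ] [61.9 40.2] 61.3 circ [array([439.8, 118.1]), np.float64(35.9)]
```

View pics/c18.png

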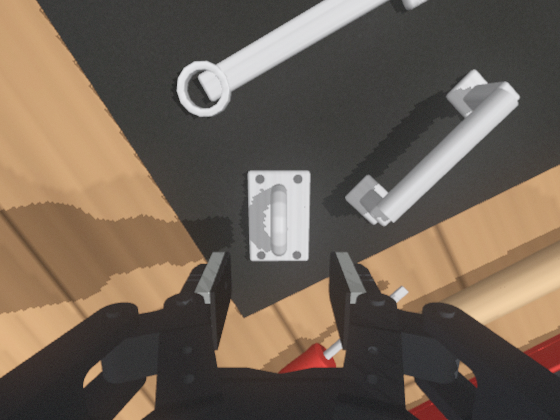

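c18: the pad eye is upright at (279,215), square to the fingers, with the handle well clear. Rect centre (439.9, 118), 62×40. Grip with TCP z≈14.

>>> drive_tool:
  motion:
    - {"fingers": 0.5, "linear": [0, -0.001, 0.03], "twist": 0}
    - {"fingers": 0.5, "linear": [0, 0, 0.03], "twist": 0}
    - {"fingers": 0.5, "linear": [0, 0, 0.014], "twist": 0}
    - {"fingers": 0.5, "linear": [0, 0, 0], "twist": 0}
    - {"fingers": 0.5, "linear": [0, 0, 0], "twist": 0}

```text
clock: 25.4
eef_pos: [439.0, 117.4, 13.3]
tool_rot: [-3.141, 0.0, 1.07]
force: [-0.1, -0.2, -0.3]
width: 42.5
gripper_force: 0.0
```

>>> drive_tool:
  motion:
    - {"fingers": 0.3, "linear": [0, 0, 0], "twist": 0}
    - {"fingers": 0.2, "linear": [0, 0, 0], "twist": 0}
    - {"fingers": 0, "linear": [0, 0, 0], "twist": 0}
    - {"fingers": 0, "linear": [0, 0, 0], "twist": 0}
    - {"fingers": 0, "linear": [0, 0, 0], "twist": 0}

```text
clock: 25.82
eef_pos: [439.9, 117.5, 14.4]
tool_rot: [3.14, -0.002, 1.07]
force: [-0.1, -0.6, 6.6]
width: 8.1
gripper_force: 58.5
```

>>> drive_tool:
  motion:
    - {"fingers": 0, "linear": [0, 0, -0.02], "twist": 0}
    - {"fingers": 0, "linear": [0, 0, -0.03], "twist": 0}
    - {"fingers": 0, "linear": [0, 0, -0.04], "twist": 0}
    - {"fingers": 0, "linear": [0, 0, -0.03], "twist": 0}
    - {"fingers": 0, "linear": [0, 0, 0], "twist": 0}

```text
clock: 26.23
eef_pos: [442.1, 118.4, 138.3]
tool_rot: [3.135, -0.007, 1.069]
force: [1.1, 1.2, -2.5]
width: 7.9
gripper_force: 59.5
```

>>> drive_tool:
  motion:
    - {"fingers": 0, "linear": [0, 0, 0], "twist": -0.1225}
    - {"fingers": 0, "linear": [0, 0, 0], "twist": -0.1225}
    - {"fingers": 0, "linear": [0, 0, 0], "twist": -0.1225}
    - {"fingers": 0, "linear": [0, 0, 0], "twist": -0.1225}
    - {"fingers": 0, "linear": [0, 0, 0], "twist": -0.1225}

```text
clock: 26.65
eef_pos: [438.7, 116.7, 132.9]
tool_rot: [-3.141, 0.0, 1.688]
force: [-0.3, 0.3, -2.0]
width: 8.0
gripper_force: 59.3
```

Pad eye gripped and turned. Carry it to the square dish at (592.5, −138.5).

>>> drive_tool:
  motion:
    - {"fingers": 0, "linear": [-0.034, 0.0152, 0], "twist": 0}
    - {"fingers": 0, "linear": [-0.034, 0.0152, 0], "twist": 0}
    - {"fingers": 0, "linear": [-0.034, 0.0152, 0], "twist": 0}
    - {"fingers": 0, "linear": [-0.034, 0.0152, 0], "twist": 0}
    - {"fingers": 0, "linear": [-0.034, 0.0152, 0], "twist": 0}

```text
clock: 27.07
eef_pos: [533.5, -45.4, 132.5]
tool_rot: [-3.14, -0.0, 1.682]
force: [0.6, 0.6, -2.1]
width: 8.0
gripper_force: 59.2
```

>>> drive_tool:
  motion:
    - {"fingers": 0, "linear": [-0.034, 0.0152, 0], "twist": 0}
    - {"fingers": 0, "linear": [-0.034, 0.0152, 0], "twist": 0}
    - {"fingers": 0, "linear": [-0.034, 0.0152, 0], "twist": 0}
    - {"fingers": 0, "linear": [0, 0, 0.03], "twist": 0}
    - {"fingers": 0, "linear": [0, 0, 0.03], "twist": 0}

```text
clock: 27.48
eef_pos: [591.8, -143.6, 72.6]
tool_rot: [3.139, 0.002, 1.676]
force: [-0.3, 0.5, -2.8]
width: 8.3
gripper_force: 59.5
```

>>> drive_tool:
  motion:
    - {"fingers": 0, "linear": [0, 0, 0], "twist": 0}
    - {"fingers": 0, "linear": [0, 0, 0], "twist": 0}
    - {"fingers": 0, "linear": [0, 0, 0], "twist": 0}
    - {"fingers": 0, "linear": [0, 0, 0], "twist": 0}

```text
clock: 27.82
eef_pos: [591.4, -138.8, 74.8]
tool_rot: [3.139, 0.0, 1.684]
force: [-0.0, 0.7, -1.9]
width: 8.3
gripper_force: 59.1
```

Run:
```python
from h import *
s=monitor.read_state(); print(s['eef_pos'],s['tool_rot'],s['width'])
for n in('w8','w12','w17'):
    d=load(n); print(n)
    report(d,17,np.array([590,-138]),30,1000)
```

```text
[ 591.40026477 -138.77154676   74.78096054] [3.13942563e+00 1.86697706e-04 1.68358838e+00] 8.325923182073998
w8
11226 [262.   45.6] [ 576.2 -138.4   17. ] rect [ 578.  -140.5] [67.4 95.4] 7.1 circ [array([ 578.3, -140.2]), np.float64(57.6)]
w12
w17
18248 [104.3 109.3] [ 596.2 -138.6   17. ] rect [ 593.1 -138.9] [95.3 96. ] 7.3 circ [array([ 593.2, -139. ]), np.float64(67.1)]
3322 [76.3 81.5] [ 613.4 -120.    17. ] rect [ 593.2 -138.5] [91.1 91.5] 7.3 circ [array([ 593.4, -138.5]), np.float64(63.4)]
```

>>> drive_tool:
  motion:
    - {"fingers": 0, "linear": [0, 0.0015, 0.025], "twist": 0}
    - {"fingers": 0, "linear": [0, 0, 0.02], "twist": 0}
    - {"fingers": 0, "linear": [0, 0, 0.009], "twist": 0}
    - {"fingers": 0, "linear": [0, 0, 0], "twist": 0}
    - {"fingers": 0, "linear": [0, 0, 0], "twist": 0}

```text
clock: 28.23
eef_pos: [592.4, -139.0, 20.1]
tool_rot: [3.141, -0.0, 1.683]
force: [-0.0, 0.4, -2.2]
width: 7.9
gripper_force: 59.9
```

>>> drive_tool:
  motion:
    - {"fingers": 0, "linear": [0, 0, 0.0015], "twist": 0}
    - {"fingers": 0, "linear": [0, 0, 0], "twist": 0}
    - {"fingers": 0, "linear": [0, 0, 0], "twist": 0}

```text
clock: 28.48
eef_pos: [592.1, -139.4, 18.3]
tool_rot: [3.141, 0.0, 1.682]
force: [1.0, -0.3, -2.4]
width: 8.0
gripper_force: 59.9
```

>>> drive_tool:
  motion:
    - {"fingers": 0, "linear": [0, 0, 0.001], "twist": 0}
    - {"fingers": 0, "linear": [0, 0, 0], "twist": 0}
    - {"fingers": 0, "linear": [0, 0, 0], "twist": 0}

```text
clock: 28.73
eef_pos: [592.2, -139.4, 17.5]
tool_rot: [3.141, 0.0, 1.682]
force: [-0.2, 0.3, 5.9]
width: 8.2
gripper_force: 60.5
```

Seated. Release, rise, and check everything from above.

>>> drive_tool:
  motion:
    - {"fingers": 0.25, "linear": [0, 0, 0], "twist": 0}
    - {"fingers": 0.45, "linear": [0, 0, 0], "twist": 0}
    - {"fingers": 0.45, "linear": [0, 0, 0], "twist": 0}
    - {"fingers": 0.45, "linear": [0, 0, -0.03], "twist": 0}
    - {"fingers": 0.45, "linear": [0, 0, -0.035], "twist": 0}

```text
clock: 29.15
eef_pos: [589.4, -139.0, 79.6]
tool_rot: [-3.135, -0.002, 1.683]
force: [1.4, -0.2, 0.3]
width: 38.7
gripper_force: 0.0
```

>>> drive_tool:
  motion:
    - {"fingers": 0.45, "linear": [-0.035, 0, -0.02], "twist": 0}
    - {"fingers": 0.45, "linear": [-0.035, 0, -0.02], "twist": 0}
    - {"fingers": 0.45, "linear": [0, 0, -0.02], "twist": 0}
    - {"fingers": 0.45, "linear": [0, 0, 0], "twist": 0}
    - {"fingers": 0.45, "linear": [0, 0, 0], "twist": 0}

```text
clock: 29.57
eef_pos: [600.0, -209.4, 142.3]
tool_rot: [3.14, 0.0, 1.681]
force: [0.3, 0.1, -0.1]
width: 38.5
gripper_force: 0.0
```

Run:
```python
from h import *
d=grab('wrist','w19');s=monitor.read_state(); print(s['eef_pos'],s['tool_rot'],-d['R'].T@np.ravel(d['t']))
g=d['color'].min(2); m=(g>135).astype(np.uint8)*255
cs,_=cv2.findContours(m,cv2.RETR_EXTERNAL,cv2.CHAIN_APPROX_NONE)
for c in cs:
    if cv2.contourArea(c)>200:
        Q=cv2.minAreaRect(worldpoly(d,c,14)); print(cv2.contourArea(c),np.round(Q[0],1),np.round(Q[1],1),round(Q[2],1))
t=grab('scene','s19')
for a,c,r,k in blobs(t,'steel',200): print('sc',int(a),c.round(1))
```

```text
[ 599.2221682  -208.5622334   141.20564622] [-3.14073309e+00 -6.99990562e-04  1.68278077e+00] [ 591.94840852 -140.6434105   284.15062052]
3352.0 [ 606.2 -267.1] [73.4 38.8] 5.2
4388.0 [ 453.  -150.3] [67.4 48.1] 6.3
4705.5 [ 592.7 -139.3] [41.8 61.9] 6.3
sc 4408 [318.9 387.2]
sc 4867 [ 56.  390.2]
sc 213 [344.4 328.9]
sc 4259 [215.5 318.6]
sc 351 [ 81.7 256.2]
sc 481 [442.5 237. ]
sc 902 [384.2 250.8]
sc 561 [330.2 240.2]
sc 1743 [200.6 214.9]
sc 1589 [144.6 196.7]
sc 1547 [230.2 170.5]
sc 4322 [378.   73.2]
sc 2127 [385.2  19.1]
sc 3471 [123.3  34.1]
sc 257 [135.3  35.1]
```

The pad eye is within 1 mm of its dish centre, and the handle and collar pixels are unchanged. Hand in.

```bash
python3 -c "
from h import *
print(ctrl.finish_job())"
```

```text
the job is handed in; nothing more can be done
None
```

The cleat, pad eye, washer and nut are all in their dishes, centred to within about 3 mm by my camera checks; the pull handle and collar were not moved, and I handed the job in at about 30 s of the 96 s allowed (no verdict was returned).

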